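# Take the beaded liner from under the hold-down bars of the drying rack

## Robot

A 6-joint arm with a two-finger parallel gripper is mounted at the origin on a cart in front of the work surface, level with it; the furniture and walls round the work are solid. World frame = base frame: x ahead of the robot, y to its left, z up, the work surface at z = 0. Lengths are in mm, angles in degrees, forces in N, time in s.
With the tool pointing down it reaches from about 350 to 850 mm from the base axis. Payload 8.1 kg.
Tool frame: the origin (TCP) lies midway between the tips of the shut fingers; the grasp point (between the pads) lies hold_point_z behind it (hold_point_z is the distance from the TCP to the grasp point, in mm); z points along the fingers, x is the direction in which the jaws open and shut, and the axes are right-handed (so a half turn about z gives the same grasp; the last joint's range is limited). The gripper opens to 85 mm and grips with 20 to 120 N. Pads are 22 mm wide; open, the fingers measure 114 mm over their backs; the gripper's body (76 mm by 85 mm) begins 54 mm behind the grasp point. The pads swing forward as they close: fully open they stand 13 mm farther back than shut.
Start: joints at [59.221, 7.471, 85.268, -0, 87.261, -4.893], TCP at [261.931, 539.812, 201.092] pointing down, gripper open.
Joint ranges: [-169.43, 169.43], [-51.17, 129.36], [1.28, 143.12], [-76.62, 256.62], [0, 156.53], [-152.29, 152.29]. Speed limits (degrees/s): [136.94, 136.94, 159.86, 180, 180, 180].

## Interface

Orientations are given as [roll, pitch, yaw] about the fixed x, y, z axes, in that order (R = Rz(yaw) Ry(pitch) Rx(roll)).
In Python, from bench import * gives the robot as it stands.
- The arm moves only by the shell command python3 -m pendant 'ROWS' [OPENING] [FORCE]. ROWS is JSON, a list that holds one entry, the list of rows, each a list of 4 numbers: the shift along the tool's x, y, z normalised to -1 to 1, where 1 is 0.02 m, then the turn about the tool's z normalised to -1 to 1, where 1 is 0.08 rad. A call has exactly 10 rows; each row shifts and turns the pose as measured when the row begins, along the tool's axes as they then stand; what a row does not reach is not made up. A row lasts 1/12 s, in which the tool goes at most 41.7 mm and 7.16 degrees, less where a joint would pass 70% of its speed; a pose out of reach is approached as far as the arm can. A call with a number of a shift or a turn outside -1 to 1 is refused whole. A call with a gripper value outside its range is refused whole. OPENING is the gripper's target within -1 to 1 (fully open at 1, half-way at 0, shut at -1), set as the call begins (- or left out, the last holds). The fingers move at their own pace and stop on an object; FORCE is the grip in N (left out, the last holds). Time passes only in rows, so rows that do not move let the fingers close, or fill a call up. It gives the time, the measured TCP pose, the force and the opening at its end, in the units of the state.
- sense(): the state, without advancing time (a new reading comes with each control period).
- snapshot(name): name is "scene" or "top"; returns the picture (480x640x3 uint8, red, green, blue); there is no depth.
- calibration(name): a dict with "mtx" (3x3 intrinsics, pixels), "world_to_cam" (4x4, takes a point from world to camera coordinates). Camera axes: x right, y down, z forward; pixel columns grow to the right and rows downward; lengths in mm; the calibration is good to about 2 mm. A picture is of the moment at which its call begins. calibration takes no time and is no camera call.
- hand_in(): hands the job in, once; it reports no verdict.
The state is a dict: "time": time; "joint_pos": joint angles; "qd": joint speeds; "joint_efforts": joint torques, N m; "tool_pos": TCP position; "tcp_rot": TCP orientation; "ft_force": force on the tool from outside, world axes, zero at the start; "wrist_torque": the same for the moment, N m; "finger_gap": finger opening in mm.
Only numpy, scipy, OpenCV 4.12 (cv2) and the standard library are available. Lean on these libraries where they do the work, as an engineer would, in place of code of your own. Each camera call takes 0.05 s, during which the arm holds its last target.

## Task

We want to print the beaded border liner next. Take both toothed hold-down bars off the drying rack and stand them on the ware board, then lift the beaded liner out of the rack and lay it in the printing nest, beads up. After that put each bar back on its own rail, teeth fully down between the fins, so that the plain liners stay flat; leave those, the masking tape and the wooden pad block where they are.

Things in the scene. Friction and masses are not known exactly. Their poses are not given: they have to be found in the camera images.
- drying_rack: Fixed rack (mm), base 118x200x10, origin mid-underside on bench. Liners lie along its y on sills (top z 18) in gaps at x -42, 0, 42. Two comb rails along x: broad (36 wide) at y +50, narrow (18) at y -50; fins 5 thick at x +-10.5, +-31.5, +-52.5, tops z 46, gaps 16. Lugs at the rail ends to z 57, 46 apart (broad), 28 (narrow) in y. From y -32 to 22 open down to z 10 to grip a liner.
- broad_bar: Broad loose hold-down bar (mm), 0.3 kg: aluminium spine 112 (x) x 36 (y), z 13 to 23; below it 5 teeth 9 thick in x at x 0, +-21, +-42; on it a wooden handle 60 (x) x 16 (y), z 23 to 47, gripped across y. Origin: centre, at the tooth tips. Stands on its teeth. Starts, and goes back (either way round), on the broad rail: origin at (0, 50, 33) of the rack, spine resting on the fin tops.
- narrow_bar: Narrow loose hold-down bar, 0.2 kg: as the broad bar, with the same teeth pitch, heights, handle and origin, but its spine is only 18 mm wide in y. Starts, and goes back (either way round), on the narrow rail: origin at (0, -50, 33) mm of the rack.
- beaded_liner: Loose beaded border liner of fired clay, 60 g: strip 11 (x) x 180 (y) x 14 mm (z) with a row of round beads along its top; the longest of the three liners. Origin: centre of its underside. Starts in any of the three gaps of the rack, under both bars, its underside at z 18 mm. Grip it across its 11 mm, in its middle.
- plain_liner_1: Loose plain border liner of fired clay, flat top, 11 (x) x 150 (y) x 14 mm. Origin: centre of its underside. Lies in another gap of the rack, and stays there.
- plain_liner_2: The other plain border liner, just like the first: flat top, 11 x 150 x 14 mm, same origin. Lies in the third gap of the rack, and stays there.
- ware_board: Fixed ware board: bare pale plank 124 (x) x 200 (y) mm on two low battens, flat top 18 mm above the bench. Origin: centre of its underside, on the bench. Room for the two bars side by side, for instance at y +50 and -50 mm, their teeth on the plank.
- printing_nest: Fixed printing nest for one liner: plywood base 76 (x) x 216 (y) mm, top z 12. Origin: centre of its underside, on the bench. Along its y a groove 18 wide, 192 long between end stops (top z 20); its wooden fences (top z 20, flared to 22 mm) leave the middle open from y -34 to 34 for the fingers. The seated liner has its origin at (0, 0, 12) mm of the nest.
- masking_tape: Roll of masking tape lying flat, 98 x 96 x 25 mm, origin at the centre of its underside; a bystander.
- pad_block: Wooden pad block 50 x 90 x 39 mm, origin at the centre of its underside; a bystander.

How it is judged:
By the outcome, as a careful person would: the job done as asked, in the order asked, and still so for the second after the job is handed in, with the robot touching nothing.
It also fails if it takes over 147 s, if anything falls off the work surface, if the arm or the gripper's body presses on something with over 40 N, if the wrist force passes 120 N, or if a joint passes its speed limit or range.

## Working session

There is one attempt and no reset: what is moved stays moved. The work goes in short steps, Python scripts to look and compute and a shell command to move; the robot and the scene stay as the last step left them, time stands still between calls to the robot, and variables do not carry over. Pictures are saved under pics/ and viewed, and the job is handed in when it is done.

```bash
ls; mkdir -p pics
python3 - <<'E'
from bench import *
import cv2
print(sense())
for n in("scene","top"):
    im=snapshot(n); cv2.imwrite(f"pics/{n}0.png",im[:,:,::-1]); print(calibration(n))
try: print(hold_point_z)
except Exception as e: print(e)
E
```

```text
pics
{'time': 0.0, 'joint_pos': array([ 5.92181481e+01,  7.51450259e+00,  8.53299911e+01, -1.87871700e-03,
        8.72619343e+01, -4.89297588e+00]), 'qd': array([-0.03731305, -0.01053014,  0.0344552 , -0.01852299,  0.01384444,
       -0.01956169]), 'joint_efforts': array([ 6.90629204e-04, -5.69380367e+01, -5.00562000e+01, -7.57680732e-05,
        1.48604141e-02, -9.27011001e-06]), 'tool_pos': array([261.65221608, 539.26145282, 200.04398059]), 'tcp_rot': array([-1.79992792e+02,  1.06200233e-01,  6.41112221e+01]), 'ft_force': array([-1.12161269,  0.16965927, -0.36145988]), 'wrist_torque': array([0.0057106 , 0.05282007, 0.00564312]), 'finger_gap': 85.27845771358096}
{'mtx': array([[579.42174844,   0.        , 317.60235425],
       [  0.        , 579.42174844, 230.71308185],
       [  0.        ,   0.        ,   1.        ]]), 'world_to_cam': array([[ 8.51666836e-01, -5.23883569e-01,  1.44777825e-02,
        -5.09272929e+02],
       [-2.69193065e-01, -4.60989991e-01, -8.45590517e-01,
         2.14209027e+02],
       [ 4.49665091e-01,  7.16264082e-01, -5.33635711e-01,
         1.09758937e+03],
       [ 0.00000000e+00,  0.00000000e+00,  0.00000000e+00,
         1.00000000e+00]])}
{'mtx': array([[435.05611332,   0.        , 316.29451351],
       [  0.        , 435.05611332, 235.73517275],
       [  0.        ,   0.        ,   1.        ]]), 'world_to_cam': array([[-4.46191177e-03, -9.99949740e-01, -8.97821746e-03,
         2.65580100e+01],
       [-9.82173743e-01,  6.06948139e-03, -1.87877356e-01,
         6.12007730e+02],
       [ 1.87922406e-01,  7.97987726e-03, -9.82151460e-01,
         9.95842531e+02],
       [ 0.00000000e+00,  0.00000000e+00,  0.00000000e+00,
         1.00000000e+00]])}
18.700000000000003
```

View pics/scene0.png

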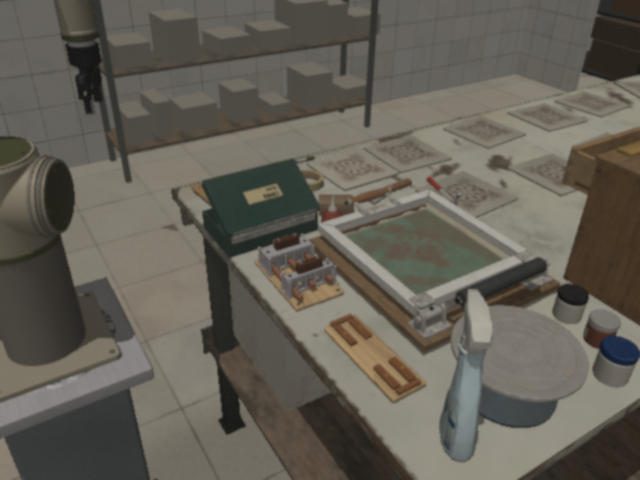

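View pics/top0.png

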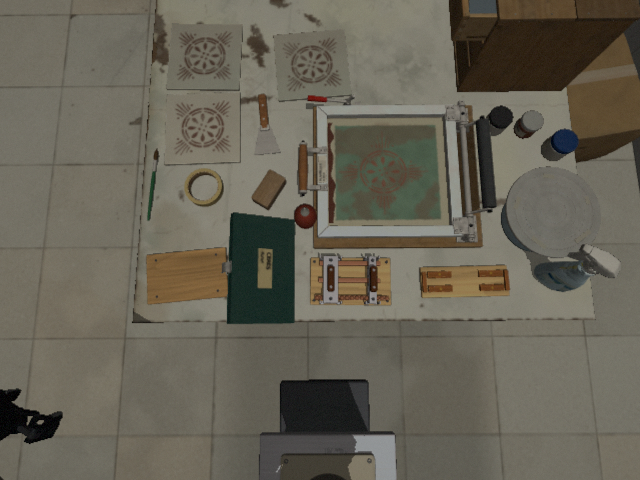

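Run:
```python
import cv2
t=cv2.imread("pics/top0.png"); s=cv2.imread("pics/scene0.png")
def c(im,x0,y0,x1,y1,f,n):
    a=cv2.resize(im[y0:y1,x0:x1],None,fx=f,fy=f,interpolation=cv2.INTER_CUBIC)
    a=cv2.convertScaleAbs(a,alpha=1.3,beta=10)
    cv2.imwrite("pics/"+n,a)
c(t,300,240,400,315,8,"t_rack.png")
c(t,410,255,520,305,7,"t_nest.png")
c(t,140,240,300,330,5,"t_board.png")
c(s,180,150,440,400,3 if 0 else 2.3,"s_all.png")
c(s,250,225,350,310,7,"s_rack.png")
```

```text
(no output)
```

View pics/t_rack.png

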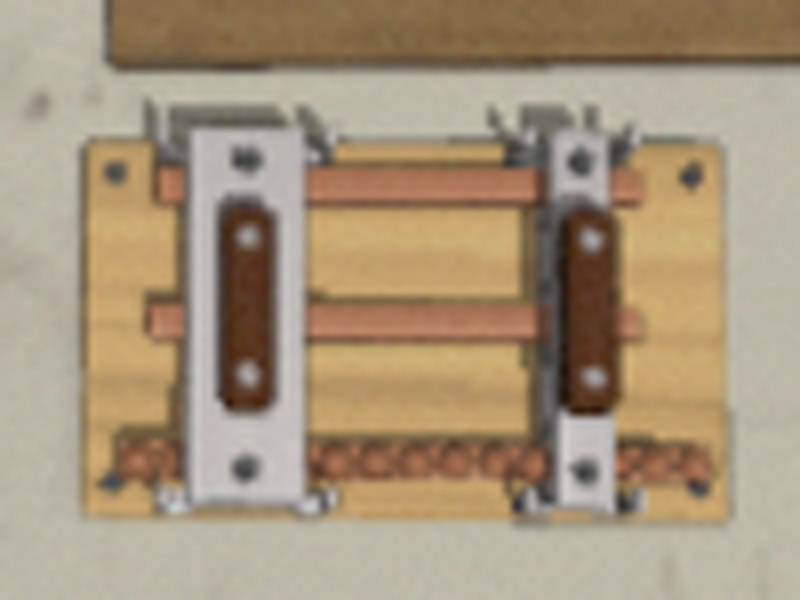

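View pics/t_nest.png

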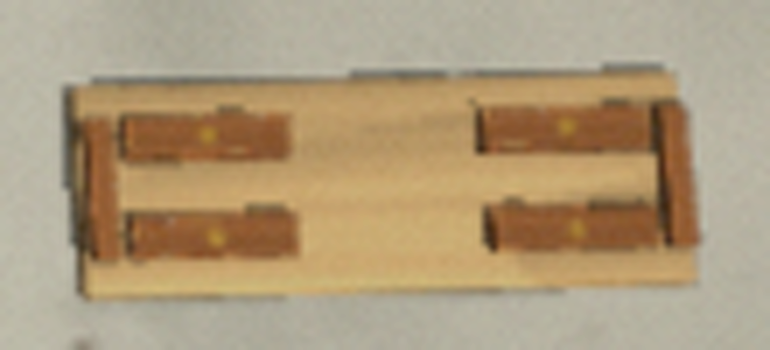

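View pics/t_board.png

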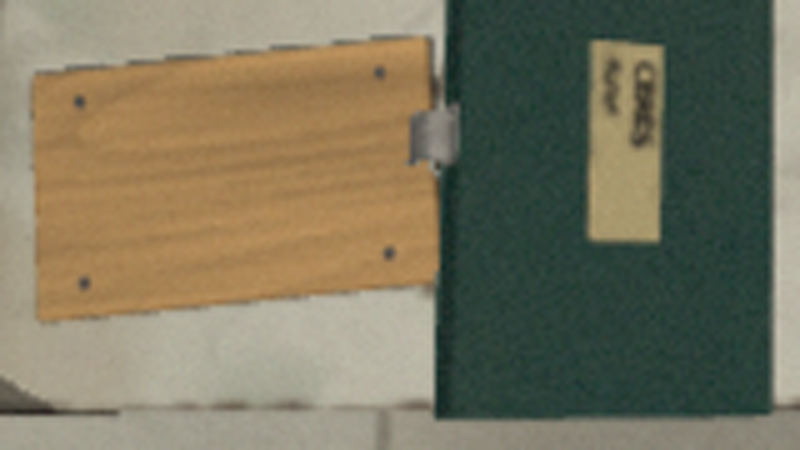

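View pics/s_rack.png

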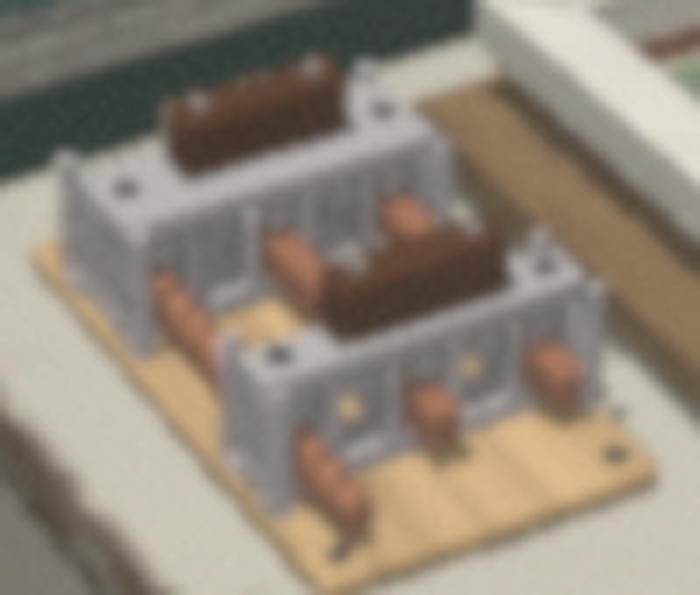

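View pics/s_all.png

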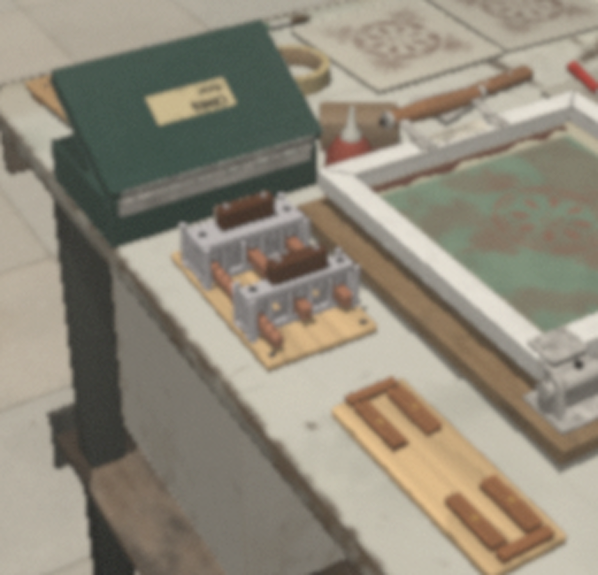

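```bash
cat > h.py <<'E'
import numpy as np
from scipy.optimize import least_squares
from bench import calibration
C={n:calibration(n) for n in("top","scene")}
def proj(n,P):
    P=np.atleast_2d(P); c=C[n]; p=P@c["world_to_cam"][:3,:3].T+c["world_to_cam"][:3,3]; q=p@c["mtx"].T
    return q[:,:2]/q[:,2:]
def back(n,u,v,z):
    c=C[n]; R=c["world_to_cam"][:3,:3]; t=c["world_to_cam"][:3,3]; o=-R.T@t
    d=R.T@np.linalg.inv(c["mtx"])@[u,v,1]; return o+d*(z-o[2])/d[2]
def un(p,x0,y0,f): return (np.array(p)+.5)/f-.5+np.array([x0,y0])
def fit(obs,x0):
    # obs: list (cam, localpt, pix)
    def r(q):
        c,s=np.cos(q[2]),np.sin(q[2]); out=[]
        for n,l,p in obs:
            w=[q[0]+c*l[0]-s*l[1],q[1]+s*l[0]+c*l[1],l[2]]
            out+=list(proj(n,w)[0]-p)
        return out
    s=least_squares(r,x0); return s.x,np.array(s.fun).reshape(-1,2)
E
python3 - <<'E'
from h import *
for n in C:
    R=C[n]["world_to_cam"][:3,:3]; print(n,-R.T@C[n]["world_to_cam"][:3,3])
T=lambda p:un(p,300,240,8)
Sc=lambda p:un(p,250,225,7)
# rack: base top z10; local corners
rk=[("top",(59,100,10),T((83,141))),("top",(59,-100,10),T((722,144))),("top",(-59,-100,10),T((729,516))),("top",(-59,100,10),T((84,515)))]
rs=[("scene",(-59,-100,10),Sc((328,590))),("scene",(59,-100,10),Sc((655,468))),("scene",(-59,100,10),Sc((33,255)))]
lin=[("top",(0,0,0),0)]
for nm,o in(("top",rk),("scene",rs),("both",rk+rs)):
    q,f=fit(o,[400,-50,0]); print("rack",nm,q[:2],np.degrees(q[2]),f.round(1).tolist())
T=lambda p:un(p,410,255,7)
S2=lambda p:un(p,180,150,2.3)
nk=[("top",(38,108,12),T((77,86))),("top",(38,-108,12),T((674,73))),("top",(-38,-108,12),T((697,284))),("top",(-38,108,12),T((86,298)))]
ns=[("scene",(38,108,12),S2((395,378))),("scene",(-38,108,12),S2((333,408))),("scene",(38,-108,12),S2((566,536)))]
for nm,o in(("top",nk),("both",nk+ns)):
    q,f=fit(o,[400,-300,0]); print("nest",nm,q[:2],np.degrees(q[2]),f.round(1).tolist())
T=lambda p:un(p,140,240,5)
bk=[("top",(62,100,18),T((33,73))),("top",(62,-100,18),T((431,37))),("top",(-62,-100,18),T((440,284))),("top",(-62,100,18),T((38,321)))]
q,f=fit(bk,[400,300,0]); print("board",q[:2],np.degrees(q[2]),f.round(1).tolist())
# handles of bars, top at rack z 80
T=lambda p:un(p,300,240,8)
for p in[(247,235),(247,374),(591,238),(594,376)]: print(back("top",*T(p),80))
# bead liner ends z~30
for p in[(115,460),(712,464),(150,320),(640,323),(155,183),(642,187)]: print(back("top",*T(p),32))
# green box
for p in [(231,212),(294,220),(294,323),(228,323)]: print([back("top",*p,z)[:2].round() for z in (0,60,100)])
E
```

```text
top [ 414.07529688   14.89540455 1093.28903312]
scene [  -2.15317455 -954.21534327  774.21914732]
rack top [507.76376575 -59.76118538] -0.47823420158858776 [[0.1, -0.4], [-0.1, -0.6], [0.4, 0.5], [-0.4, 0.4]]
rack scene [507.15578444 -62.176283  ] -0.852772123483735 [[-0.6, 0.5], [1.4, 0.0], [-0.9, -1.0]]
rack both [507.64612335 -60.46522523] -0.5900701320595466 [[0.4, -0.4], [0.3, -0.4], [0.6, 0.7], [-0.1, 0.3], [-0.5, -0.0], [1.3, -0.6], [-1.1, -1.3]]
nest top [ 504.90433993 -342.00741401] 0.9553769305470661 [[-1.0, -0.3], [0.6, -0.3], [0.5, 0.3], [-0.2, 0.2]]
nest both [ 504.09493445 -342.41591356] 1.171028310137463 [[-0.8, 0.2], [0.7, -0.2], [0.8, 0.5], [0.0, 0.7], [2.5, -0.7], [-2.2, -0.3], [0.4, -0.7]]
board [522.46741637 345.47852355] 4.815694951744785 [[-0.1, -0.2], [-0.1, -0.1], [0.6, 0.2], [-0.4, 0.1]]
[528.76414807  -9.56680859  80.        ]
[488.33014667  -9.13947127  80.        ]
[ 527.33599503 -109.8997153    80.        ]
[ 487.23877535 -109.60020617   80.        ]
[466.15686604  29.89307693  32.        ]
[ 464.07669825 -150.29554087   32.        ]
[508.37988587  19.08608909  32.        ]
[ 506.68457159 -129.94254008   32.        ]
[550.36275614  17.32789432  32.        ]
[ 548.29162514 -131.8758961    32.        ]
[array([687., 244.]), array([672., 232.]), array([662., 223.])]
[array([665.,  81.]), array([651.,  77.]), array([642.,  75.])]
[array([405.,  80.]), array([405.,  76.]), array([405.,  74.])]
[array([405., 243.]), array([406., 230.]), array([406., 222.])]
```

Run:
```python
from h import *
S2=lambda p:un(p,180,150,2.3)
for t,s in(((228,323),(55,72)),((294,323),(117,193)),((294,220),(318,135)),((231,212),(263,22))):
    s=S2(s)
    r=least_squares(lambda X:np.r_[proj("top",X)[0]-t,proj("scene",X)[0]-s],[500,150,80]); print(r.x.round(),r.fun.round(1))
```

```text
[409. 212. 145.] [ 0.5 -1.1 -1.4  0. ]
[409.  74.  75.] [ 0.7 -1.7 -1.8  0.1]
[647.  78.  69.] [-0.3  0.6  0.7 -0.1]
[654. 214. 142.] [ 0.4 -0.9 -1.1  0.2]
```

```bash
python3 -m pendant '[[[0,0,-0.5,-0.92],[0,0,-0.5,-0.92],[0,0,-0.5,-0.92],[0,0,-0.5,-0.92],[0,0,0,-0.92],[0,0,0,-0.92],[0,0,0,0],[0,0,0,0],[0,0,0,0],[0,0,0,0]]]' 0 60
```

```text
time: 0.93
tool_pos: [260.0, 536.4, 235.6]
tcp_rot: [-179.6, 0.6, 90.2]
ft_force: [0.4, -0.4, -0.3]
finger_gap: 43.0
```

```bash
python3 -m pendant '[[[-1,0.46,0,0.14],[-1,0.46,0,0],[-1,0.46,0,0],[-1,0.46,0,0],[-1,0.46,0,0],[-1,0.46,0,0],[-1,0.46,0,0],[-1,0.46,0,0],[-1,0.46,0,0],[-1,0.46,0,0]]]'
```

```text
time: 1.77
tool_pos: [349.0, 329.0, 233.4]
tcp_rot: [-179.4, 0.8, 89.0]
ft_force: [0.2, 0.3, -0.4]
finger_gap: 42.3
```

```bash
python3 -m pendant '[[[-1,0.46,0,0],[-1,0.46,0,0],[-1,0.46,0,0],[-1,0.46,0,0],[-1,0.46,0,0],[-1,0.46,0,0],[-1,0.46,0,0],[-1,0.46,0,0],[-1,0.46,0,0],[-1,0.46,0,0]]]'; python3 -m pendant '[[[-1,0.5,0,0],[-1,0.5,0,0],[-1,0.5,0,0],[-1,0.5,0,0],[-1,0.5,0.2,0],[-0.6,0.5,0.4,0],[-0.2,0.4,0.5,0],[0,0,0.5,0],[0,0,0,0],[0,0,0,0]]]'
```

```text
time: 2.6
tool_pos: [437.9, 115.8, 234.1]
tcp_rot: [-179.4, 0.9, 88.1]
ft_force: [0.7, 0.8, 0.4]
finger_gap: 42.6
time: 3.43
tool_pos: [503.4, -14.3, 200.8]
tcp_rot: [-179.3, 0.9, 87.0]
ft_force: [-0.1, 0.4, 0.5]
finger_gap: 42.7
```

```bash
python3 -m pendant '[[[0.25,0.25,0.8,-0.53],[0,0,0.8,0],[0,0,0.8,0],[0,0,0.8,0],[0,0,0.8,0],[0,0,0.8,0],[0,0,0,0],[0,0,0,0],[0,0,0,0],[0,0,0,0]]]'
```

```text
time: 4.27
tool_pos: [507.5, -4.0, 108.3]
tcp_rot: [-179.7, 0.9, 89.8]
ft_force: [-0.1, -0.4, -0.1]
finger_gap: 42.5
```

```bash
python3 -m pendant '[[[-0.27,0.05,0.6,0.05],[0,0,0.5,0],[0,0,0,0],[0,0,0,0],[0,0,0,0],[0,0,0,0],[0,0,0,0],[0,0,0,0],[0,0,0,0],[0,0,0,0]]]'
cat > look.py <<'E'
import sys,cv2
from bench import *
n,x0,y0,x1,y1,f,o=sys.argv[1:]
x0,y0,x1,y1=map(int,(x0,y0,x1,y1)); f=float(f)
im=snapshot(n)[:,:,::-1]; cv2.imwrite("pics/full_"+o,im)
a=cv2.resize(im[y0:y1,x0:x1],None,fx=f,fy=f,interpolation=cv2.INTER_CUBIC)
cv2.imwrite("pics/"+o,cv2.convertScaleAbs(a,alpha=1.3,beta=10))
s=sense(); print(s["time"],s["tool_pos"].round(2),s["tcp_rot"].round(2),s["ft_force"].round(1),s["finger_gap"])
E
python3 look.py scene 240 190 370 310 6 a1.png
```

```text
time: 5.1
tool_pos: [511.1, -10.6, 87.9]
tcp_rot: [180.0, 0.9, 89.5]
ft_force: [0.3, -1.1, -0.1]
finger_gap: 42.6
5.15 [511.12 -10.65  87.97] [179.95   0.89  89.53] [ 0.  -0.2  0.3] 42.74565228181795
```

View pics/a1.png

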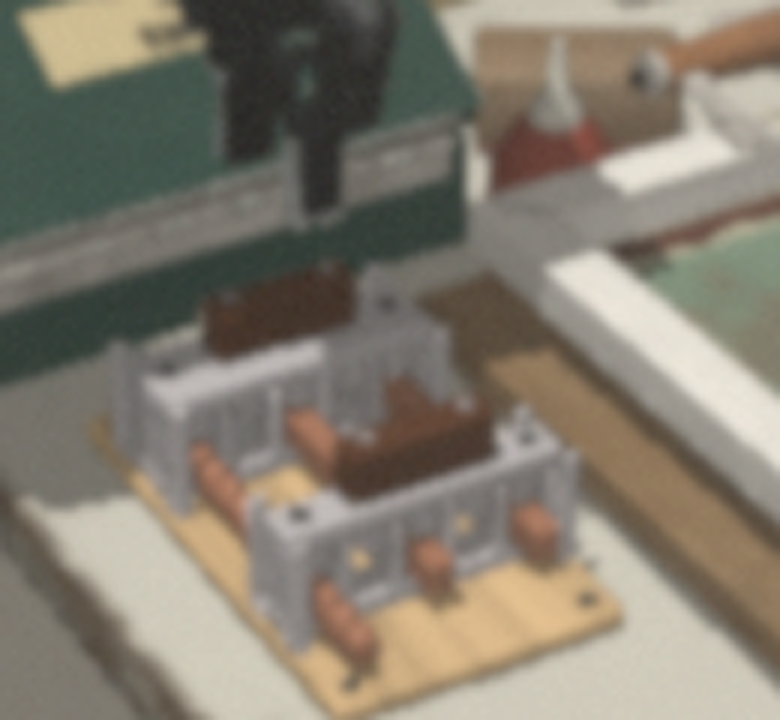

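Run:
```python
from h import *
for z in(88,94,100,110):print(z,proj("scene",[[511,-32,z],[511,11,z]]).round(1).tolist())
```

```text
88 [[291.8, 238.5], [282.3, 229.4]]
94 [[291.8, 236.2], [282.2, 227.1]]
100 [[291.7, 233.9], [282.2, 224.8]]
110 [[291.7, 230.0], [282.1, 221.0]]
```

Run:
```python
import cv2
im=cv2.imread("pics/full_a1.png")[180:260,255:325]
a=cv2.resize(im,None,fx=9 if 0 else 7.5,fy=7.5,interpolation=cv2.INTER_NEAREST)
cv2.imwrite("pics/a1b.png",cv2.convertScaleAbs(a,alpha=2,beta=20))
```

```text
(no output)
```

View pics/a1b.png

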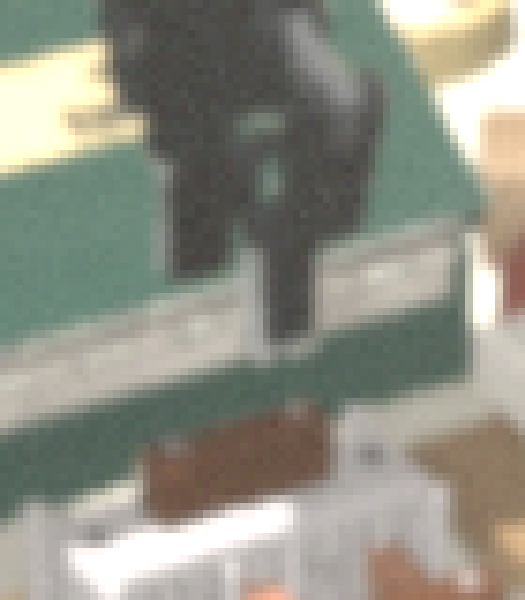

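```bash
python3 look.py top 280 220 400 310 6.5 a2.png
```

```text
5.2 [511.07 -10.68  87.94] [179.95   0.89  89.53] [ 0.6 -0.2  0.5] 42.61047168195054
```

View pics/a2.png

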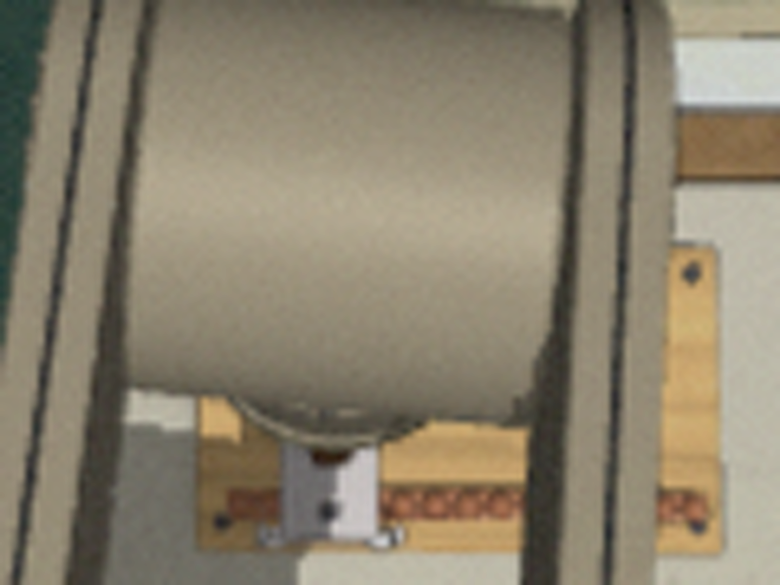

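Run:
```python
from h import *
import cv2
print(proj("scene",[[261.6,539.3,200],[261.6,539.3,213]]),proj("top",[[261.6,539.3,200],[261.6,539.3,213]]))
s=cv2.imread("pics/scene0.png")[40:130,50:140]
t=cv2.imread("pics/top0.png")[370:460,0:90]
cv2.imwrite("pics/a0.png",cv2.convertScaleAbs(cv2.resize(cv2.hconcat([s,t]),None,fx=4.4,fy=4.4,interpolation=cv2.INTER_NEAREST),alpha=2.2,beta=20))
```

```text
[[ 98.15978316 124.52466076]
 [ 97.20989688 119.74856929]] [[ 53.24491635 399.36085165]
 [ 49.18664507 400.582818  ]]
```

View pics/a0.png

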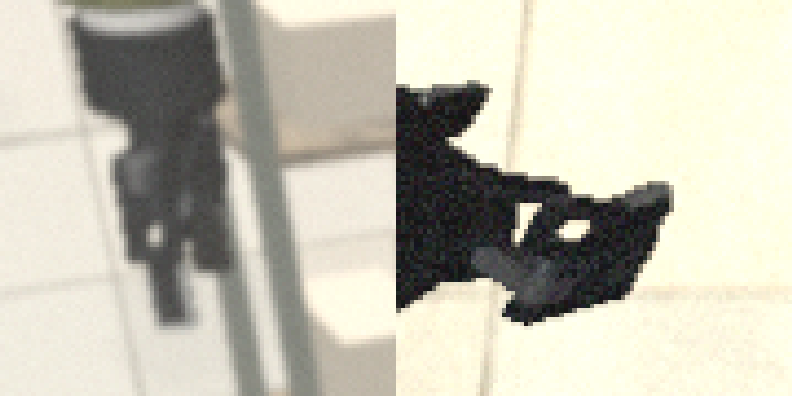

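```bash
python3 -m pendant '[[[0,0,0,0],[0,0,0,0],[0,0,0,0],[0,0,0,0],[0,0,0,0],[0,0,0,0],[0,0,0,0],[0,0,0,0],[0,0,0,0],[0,0,0,0]]]' -1
python3 look.py scene 255 180 325 260 7.5 a3.png
python3 - <<'E'
from h import *
from bench import sense
p=sense()["tool_pos"]
for d in(0,10,20,30): print(d,proj("scene",p+[0,0,d]))
E
```

```text
time: 6.03
tool_pos: [511.1, -10.6, 88.0]
tcp_rot: [179.9, 0.9, 89.5]
ft_force: [0.0, 0.0, -0.0]
finger_gap: 0.1
6.0833 [511.15 -10.62  88.07] [179.94   0.89  89.54] [ 0.2 -0.5  0.3] -0.23070035716577147
0 [[287.05353729 233.91549559]]
10 [[286.99110544 230.06344836]]
20 [[286.92814568 226.17882849]]
30 [[286.86465128 222.26122107]]
```

View pics/a3.png

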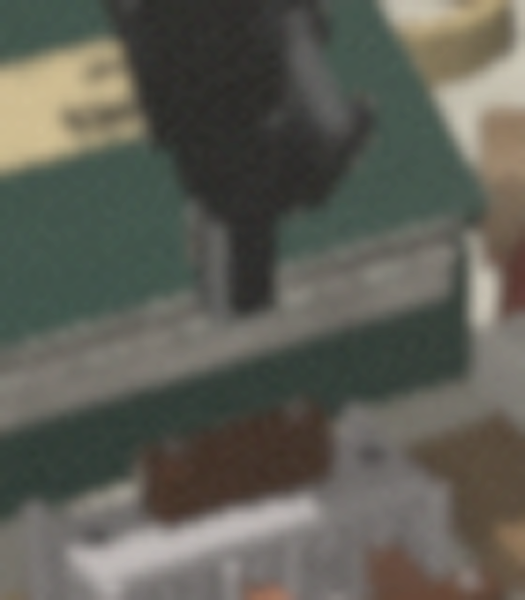

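```bash
python3 -m pendant '[[[0,0,0,0],[0,0,0,0],[0,0,0,0],[0,0,0.5,0],[0.05,-0.1,0.5,0],[0,0,0.4,0],[0,0,0,0],[0,0,0,0],[0,0,0,0],[0,0,0,0]]]' 0
python3 look.py scene 255 180 325 260 7.5 a4.png
```

```text
time: 6.92
tool_pos: [507.5, -9.8, 55.3]
tcp_rot: [-179.9, 0.9, 89.5]
ft_force: [-0.6, 0.1, 1.0]
finger_gap: 42.7
6.9667 [507.54  -9.8   55.36] [-179.9     0.87   89.54] [0.3 0.6 0.8] 42.915038081605786
```

View pics/a4.png

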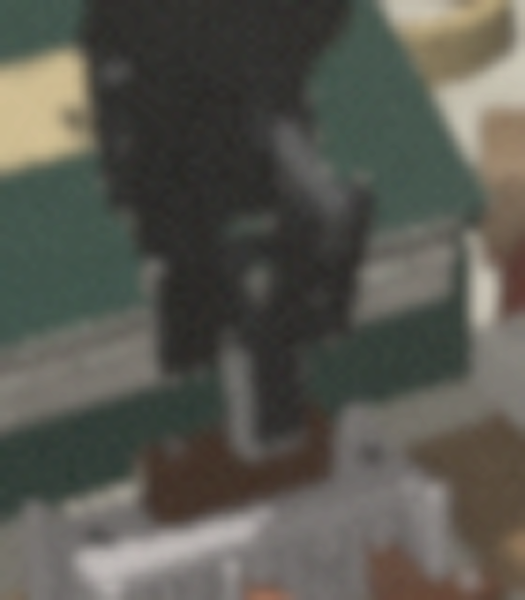

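```bash
python3 -m pendant '[[[0,0,0.35,0],[0,0,0.35,0],[0,0,0,0],[0,0,0,0],[0,0,0,0],[0,0,0,0],[0,0,0,0],[0,0,0,0],[0,0,0,0],[0,0,0,0]]]' 0
python3 look.py scene 255 180 325 260 7.5 a5.png
```

```text
time: 7.8
tool_pos: [508.8, -10.2, 41.2]
tcp_rot: [180.0, 0.9, 89.5]
ft_force: [0.3, 0.2, 0.3]
finger_gap: 42.6
7.85 [508.86 -10.2   41.3 ] [179.94   0.89  89.53] [0.  1.1 1.2] 42.711625505937214
```

View pics/a5.png

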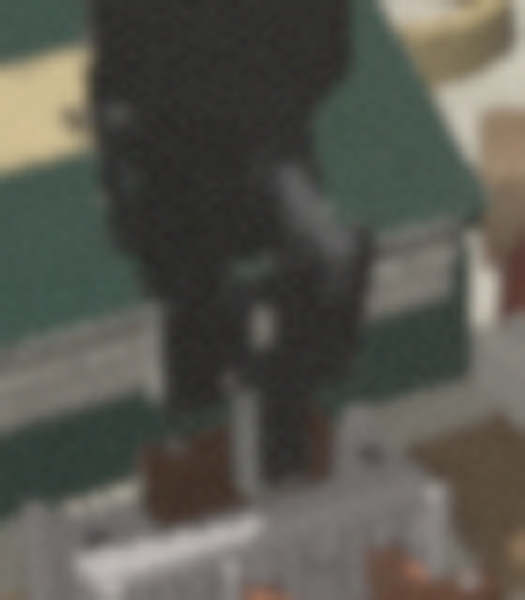

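Run:
```python
from h import *
for y in(-32,-38):
  for z in(50,60,66,72):print(y,z,proj("scene",[[508.8-11,y,z],[508.8+11,y,z]]).round(1).tolist())
print(proj("scene",[[508.8,-28,56]]))
```

```text
-32 50 [[286.7, 254.7], [295.4, 251.8]]
-32 60 [[286.6, 250.9], [295.4, 248.1]]
-32 66 [[286.6, 248.7], [295.4, 245.8]]
-32 72 [[286.6, 246.4], [295.4, 243.6]]
-38 50 [[288.0, 256.1], [296.8, 253.2]]
-38 60 [[288.0, 252.3], [296.7, 249.4]]
-38 66 [[287.9, 250.0], [296.7, 247.1]]
-38 72 [[287.9, 247.7], [296.7, 244.9]]
[[290.15497125 250.14073622]]
```

```bash
python3 -m pendant '[[[0,0,0,0],[0,0,0,0],[0,0,0,0],[0,0,0,0],[0,0,0,0],[0,0,0,0],[0,0,0,0],[0,0,0,0],[0,0,0,0],[0,0,0,0]]]' -1 20
python3 look.py scene 255 180 325 260 7.5 a6.png
```

```text
time: 8.68
tool_pos: [509.1, -10.4, 41.6]
tcp_rot: [179.9, 0.9, 89.5]
ft_force: [0.3, -0.8, 0.3]
finger_gap: 15.3
8.7333 [509.05 -10.42  41.55] [179.92   0.9   89.51] [ 0.3 -0.3  0.7] 14.88456526051097
```

View pics/a6.png

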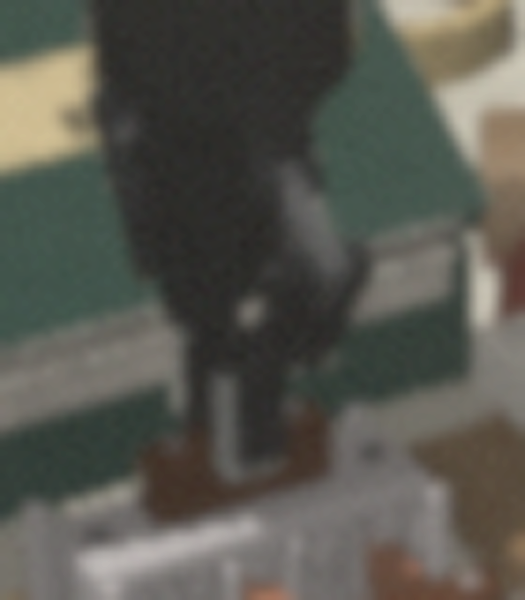

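```bash
python3 -m pendant '[[[0,0,0,0],[0,0,0,0],[0,0,0.25,0],[0,0,0.25,0],[0,0,0,0],[0,0,0,0],[0,0,0,0],[0,0,0,0],[0,0,0,0],[0,0,0,0]]]' -0.35 20
python3 look.py scene 255 180 325 260 7.5 a7.png
```

```text
time: 9.57
tool_pos: [508.5, -10.3, 29.8]
tcp_rot: [180.0, 0.9, 89.5]
ft_force: [-0.4, 1.8, -0.5]
finger_gap: 27.6
9.6167 [508.53 -10.31  29.81] [179.98   0.88  89.53] [0.1 0.7 0.6] 27.701672702782233
```

View pics/a7.png

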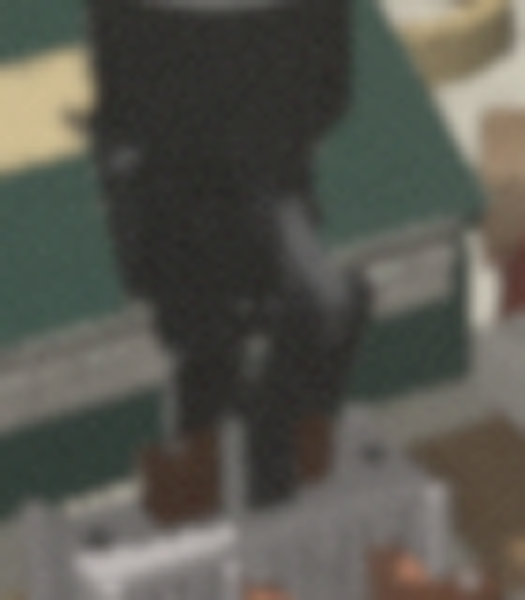

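```bash
python3 -m pendant '[[[0,0,-0.15,0],[0,0,0,0],[0,0,0,0],[0,0,0,0],[0,0,0,0],[0,0,0,0],[0,0,0,0],[0,0,0,0],[0,0,0,0],[0,0,0,0]]]' -1 60
python3 look.py scene 255 180 325 260 7.5 a8.png
```

```text
time: 10.45
tool_pos: [508.2, -10.3, 32.8]
tcp_rot: [-180.0, 0.9, 89.5]
ft_force: [0.1, -0.7, -0.8]
finger_gap: 14.2
10.5 [508.21 -10.27  32.83] [-179.99    0.88   89.53] [-0.1  0.4 -0.9] 14.568778265200951
```

View pics/a8.png

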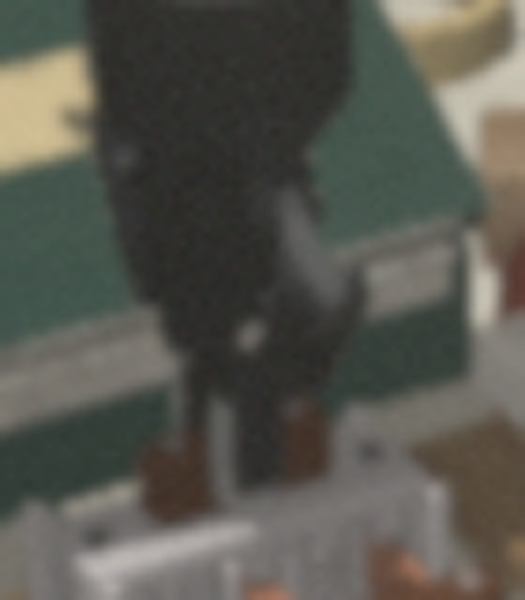

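```bash
python3 -m pendant '[[[0,0,-0.2,0],[0,0,-0.3,0],[0,0,-0.5,0],[0,0,-0.8,0],[0,0,-1,0],[0,0,-1,0],[0,0,-1,0],[0,0,-1,0],[0,0,-1,0],[0,0,-1,0]]]' -1 60
python3 look.py scene 180 100 380 300 3 b1.png
```

```text
time: 11.33
tool_pos: [501.9, -6.8, 193.7]
tcp_rot: [-179.2, 0.8, 89.5]
ft_force: [0.5, -0.6, -4.6]
finger_gap: 14.2
11.3833 [504.41  -7.03 199.07] [-179.57    0.82   89.55] [ 2.6 -0.3  1.6] 14.1283479387121
```

View pics/b1.png

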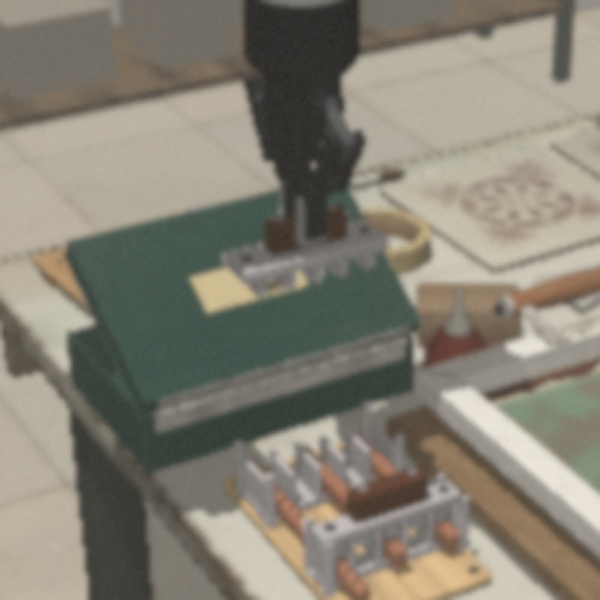

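```bash
python3 -m pendant '[[[0.5,0,-0.2,0],[1,0.05,0,0],[1,0.05,0,0],[1,0.05,0,0],[1,0.05,0,0],[1,0.05,0,0],[1,0.05,0,0],[1,0.05,0,0],[1,0.05,0,0],[1,0.05,0,0]]]'; python3 -m pendant '[[[1,0.05,0,0],[1,0.05,0,0],[1,0.05,0,0],[1,0.05,0,0],[1,0.05,0,0],[1,0.05,0,0],[1,0.05,0,0],[1,0.05,0,0],[0.6,0,0,0],[0.2,0,0,0]]]'
```

```text
time: 12.22
tool_pos: [513.0, 191.5, 199.4]
tcp_rot: [-179.6, 0.9, 89.2]
ft_force: [0.6, 0.6, -4.2]
finger_gap: 14.3
time: 13.05
tool_pos: [513.2, 383.2, 185.5]
tcp_rot: [-178.7, 1.1, 89.5]
ft_force: [0.4, -1.0, -4.1]
finger_gap: 14.6
```

```bash
python3 -m pendant '[[[0.4,0.2,0.3,0],[0.35,0.2,0.8,0],[0,0,1,0],[0,0,1,0],[0,0,1,0],[0,0,1,0],[0,0,0.8,0],[0,0,0.4,0],[0,0,0,0],[0,0,0,0]]]'
```

```text
time: 13.88
tool_pos: [516.0, 393.1, 51.7]
tcp_rot: [-178.5, 1.4, 89.5]
ft_force: [0.1, -0.1, -3.8]
finger_gap: 14.4
```

```bash
python3 -m pendant '[[[0.05,0.1,0.4,0],[0.05,0.05,0.4,0],[0,0,0.3,0],[0,0,0,0],[0,0,0,0],[0,0,0,0],[0,0,0,0],[0,0,0,0],[0,0,0,0],[0,0,0,0]]]'
python3 look.py scene 130 100 330 250 4 b2.png; python3 look.py top 130 210 310 330 4 b3.png
```

```text
time: 14.72
tool_pos: [522.4, 396.7, 33.6]
tcp_rot: [-178.9, 1.1, 89.5]
ft_force: [0.2, 0.0, -4.2]
finger_gap: 14.5
14.7667 [522.49 396.78  33.68] [-178.94    1.11   89.47] [ 0.2  0.  -3.9] 14.312036406411895
14.8167 [522.45 396.71  33.59] [-178.93    1.12   89.47] [ 0.9 -0.3 -4.2] 14.666036911560095
```

View pics/b2.png

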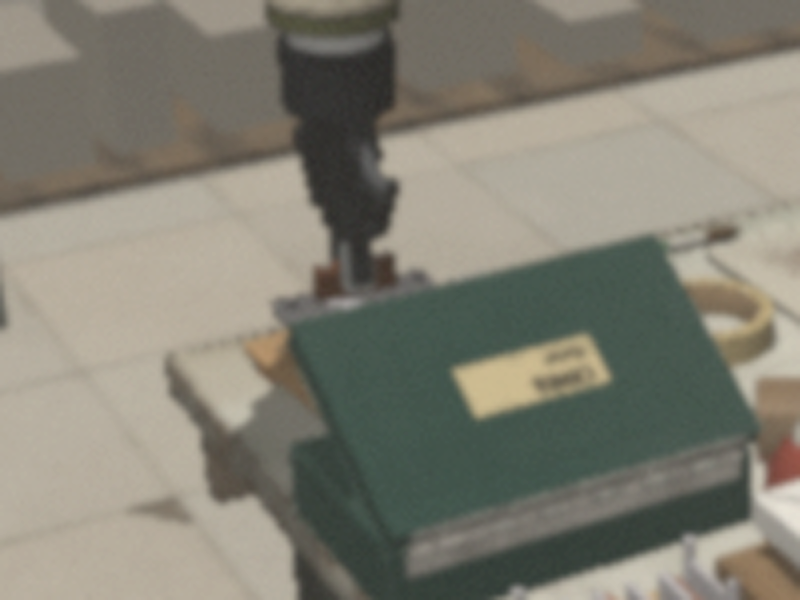

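View pics/b3.png

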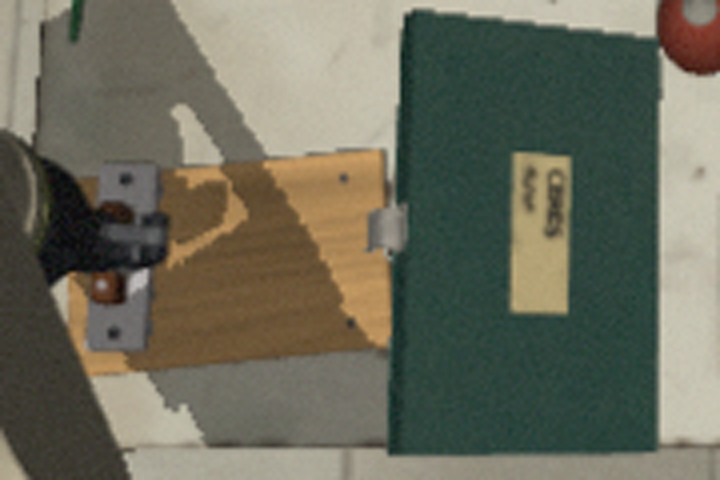

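Run:
```python
from h import *
for p in((126,180),(113,333)): print(back("top",*un(p,130,210,4),57))
```

```text
[568.2615073  397.96698809  57.        ]
[476.59957794 399.95198966  57.        ]
```

```bash
python3 -m pendant '[[[0,-0.1,0.25,0],[0,0,0.2,0],[0,0,0.1,0],[0,0,0.1,0],[0,0,0,0],[0,0,0,0],[0,0,0,0],[0,0,0,0],[0,0,0,0],[0,0,0,0]]]'
```

```text
time: 15.65
tool_pos: [519.8, 396.4, 19.0]
tcp_rot: [-178.9, 1.1, 89.5]
ft_force: [1.0, -0.2, -4.5]
finger_gap: 14.6
```

```bash
python3 -m pendant '[[[0,0,0.08,0],[0,0,0,0],[0,0,0,0],[0,0,0.08,0],[0,0,0,0],[0,0,0,0],[0,0,0,0],[0,0,0,0],[0,0,0,0],[0,0,0,0]]]'
```

```text
time: 16.48
tool_pos: [520.7, 397.1, 18.4]
tcp_rot: [-179.0, 1.0, 89.5]
ft_force: [-1.4, -0.8, -0.8]
finger_gap: 15.0
```

```bash
python3 -m pendant '[[[0,0,0,0],[0,0,0,0],[0,0,0,0],[0,0,0,0],[0,0,0,0],[0,0,0,0],[0,0,-0.3,0],[0,0,-0.6,0],[0,0,-1,0],[0,0,-1,0]]]' -0.3
python3 -m pendant '[[[0,0,-1,0],[0,0,-1,0],[0,0,-1,0],[0,0,-1,0],[-0.6,0,-0.9,0],[-1,0,-0.5,0],[-1,0,0,0],[-1,0,0,0],[-1,0,0,0],[-1,0,0,0]]]' 0
python3 look.py top 130 210 310 330 4 b4.png
```

```text
time: 17.32
tool_pos: [519.4, 396.6, 75.0]
tcp_rot: [-178.7, 1.3, 89.5]
ft_force: [0.5, 0.1, -0.5]
finger_gap: 29.9
time: 18.15
tool_pos: [524.1, 289.8, 212.4]
tcp_rot: [-179.9, 0.5, 89.8]
ft_force: [-0.4, 0.6, -1.3]
finger_gap: 42.8
18.2 [524.88 286.48 213.01] [-179.9     0.63   89.7 ] [ 3.5 -0.4  0.1] 42.77348519317735
```

View pics/b4.png

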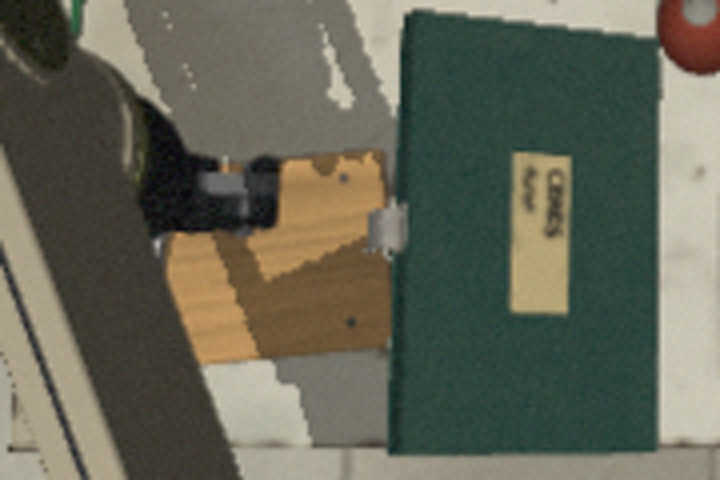

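```bash
python3 -m pendant '[[[-1,-0.04,0,0],[-1,-0.04,0,0],[-1,-0.04,0,0],[-1,-0.04,0,0],[-1,-0.04,0,0],[-1,-0.04,0,0],[-1,-0.04,0,0],[-1,-0.04,0,0],[-1,-0.04,0,0],[-1,-0.04,0,0]]]'; python3 -m pendant '[[[-1,-0.04,0,0],[-1,-0.04,0,0],[-1,-0.04,0,0],[-1,-0.04,0,0],[-1,-0.04,0,0],[-1,-0.04,0.2,0],[-1,-0.04,0.5,0],[-0.8,0,0.6,0],[-0.4,0,0.6,0],[0,0,0.4,0]]]'
python3 look.py top 130 210 310 330 4 b5.png
```

```text
time: 19.03
tool_pos: [516.3, 80.5, 229.2]
tcp_rot: [179.3, 0.4, 89.8]
ft_force: [-0.3, 0.2, -0.2]
finger_gap: 43.0
time: 19.87
tool_pos: [513.8, -95.3, 199.7]
tcp_rot: [178.1, 0.6, 89.6]
ft_force: [0.4, 0.1, -0.9]
finger_gap: 42.9
19.9167 [513.12 -94.4  197.97] [178.18   0.57  89.61] [-0.4  0.8 -1.8] 42.90265231641375
```

View pics/b5.png

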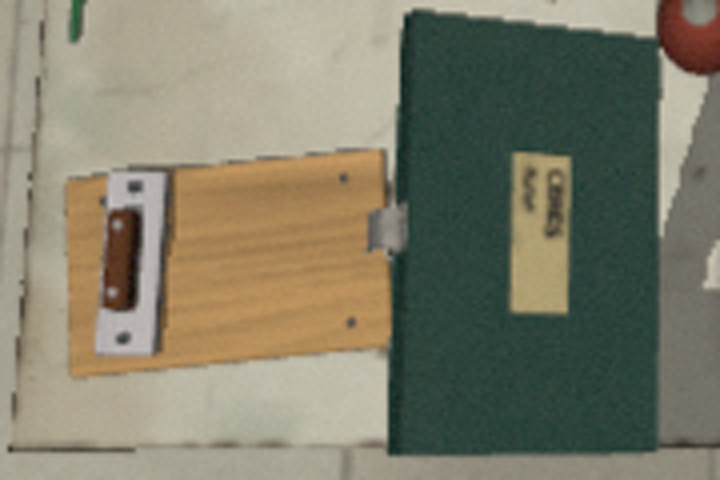

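```bash
python3 -m pendant '[[[-0.35,-0.25,0.4,0],[-0.35,-0.25,0.8,0],[0,0,1,0],[0,0,1,0],[0,0,1,0],[0,0,1,0],[0,0,0.6,0],[0,0,0.2,0],[0,0,0,0],[0,0,0,0]]]'
```

```text
time: 20.75
tool_pos: [505.9, -103.6, 73.6]
tcp_rot: [178.1, 0.5, 90.2]
ft_force: [-0.3, 0.1, 0.6]
finger_gap: 42.6
```

```bash
python3 -m pendant '[[[-0.3,0,0,0.15],[0,0,0.4,0],[0,0,0.4,0],[0,0,0.3,0],[0,0,0.3,0],[0,0,0.3,0],[0,0,0,0],[0,0,0,0],[0,0,0,0],[0,0,0,0]]]'
python3 look.py scene 265 185 345 285 6 c1.png
```

```text
time: 21.58
tool_pos: [509.9, -111.1, 39.9]
tcp_rot: [177.7, 0.6, 89.4]
ft_force: [-0.5, -0.3, -0.0]
finger_gap: 42.3
21.6333 [ 509.93 -111.15   39.98] [177.74   0.56  89.42] [-0.5 -0.1 -0.5] 42.736592487224385
```

View pics/c1.png

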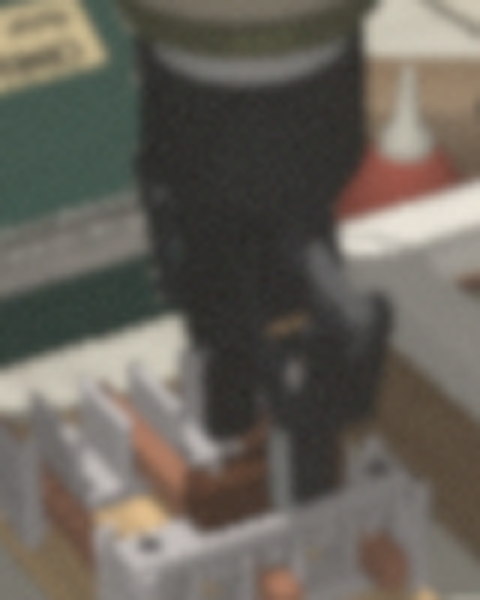

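```bash
python3 -m pendant '[[[0,-0.1,0.35,0],[0,0,0,0],[0,0,0,0],[0,0,0,0],[0,0,0,0],[0,0,0,0],[0,0,0,0],[0,0,0,0],[0,0,0,0],[0,0,0,0]]]' -0.3
python3 -m pendant '[[[0,0,0,0],[0,0,0,0],[0,0,0,0],[0,0,0,0],[0,0,0,0],[0,0,0,0],[0,0,0,0],[0,0,0,0],[0,0,0,0],[0,0,0,0]]]' -1 60
python3 look.py scene 265 185 345 285 6 c2.png
```

```text
time: 22.47
tool_pos: [509.0, -111.5, 33.4]
tcp_rot: [177.6, 0.6, 89.4]
ft_force: [-0.6, 0.0, 0.8]
finger_gap: 30.1
time: 23.3
tool_pos: [509.2, -111.4, 33.7]
tcp_rot: [177.6, 0.6, 89.4]
ft_force: [0.9, 0.4, 0.3]
finger_gap: 14.3
23.35 [ 509.16 -111.4    33.7 ] [177.6    0.6   89.43] [-0.7  0.1  0.9] 14.602966275697243
```

View pics/c2.png

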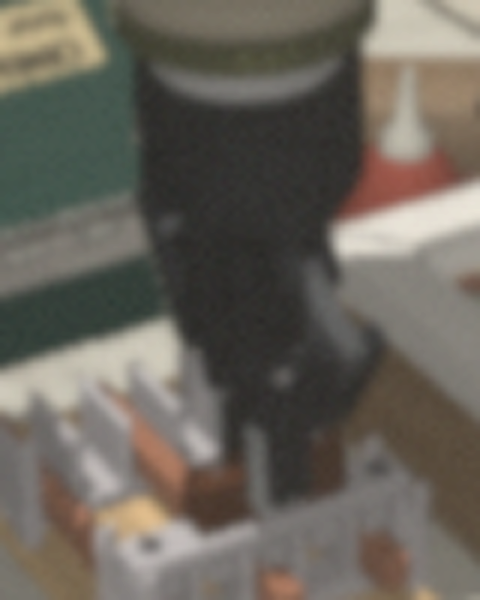

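```bash
python3 -m pendant '[[[0,0,-0.2,0],[0,0,-0.3,0],[0,0,-0.5,0],[0,0,-0.8,0],[0,0,-1,0],[0,0,-1,0],[0,0,-1,0],[0,0,-1,0],[0,0,-1,0],[0,0,-1,0]]]' -1 60
python3 -m pendant '[[[0.5,0.05,-0.2,0],[1,0.05,0,0],[1,0.05,0,0],[1,0.05,0,0],[1,0.05,0,0],[1,0.05,0,0],[1,0.05,0,0],[1,0.05,0,0],[1,0.05,0,0],[1,0.05,0,0]]]'; python3 look.py scene 240 100 400 300 3 c3.png
```

```text
time: 24.18
tool_pos: [496.7, -107.9, 194.9]
tcp_rot: [178.3, 0.4, 89.4]
ft_force: [-0.3, -0.1, -2.0]
finger_gap: 14.4
time: 25.02
tool_pos: [509.4, 91.4, 204.3]
tcp_rot: [177.7, 0.5, 89.0]
ft_force: [0.8, -0.3, -1.8]
finger_gap: 14.6
25.0667 [509.21  94.94 204.15] [177.75   0.38  89.13] [-2.4  3.6 -1.6] 14.720133278190639
```

View pics/c3.png

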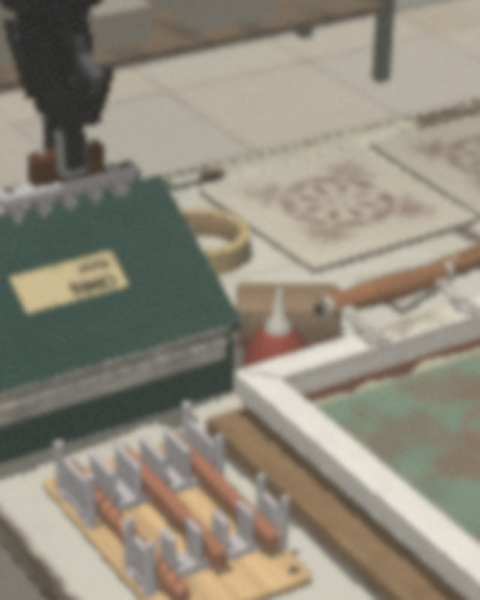

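```bash
python3 -m pendant '[[[1,0.08,0,0],[1,0.08,0,0],[1,0.08,0,0],[1,0.08,0,0],[1,0.08,0,0],[1,0.08,0,0],[1,0.08,0,0],[1,0.08,0,0],[0.9,0.05,0,0],[0.4,0,0,0]]]'
```

```text
time: 25.9
tool_pos: [518.2, 295.0, 197.7]
tcp_rot: [178.2, 0.4, 89.3]
ft_force: [0.1, 0.1, -2.5]
finger_gap: 14.5
```

```bash
python3 -m pendant '[[[0,0,0.4,0],[0,0,0.9,0],[0,0,1,0],[0,0,1,0],[0,0,1,0],[0,0,1,0],[0,0,1,0],[0,0,0.6,0],[0,0,0.2,0],[0,0,0,0]]]'
python3 -m pendant '[[[0,0,0.3,0],[0,0,0.3,0],[0,0,0.1,0],[0,0,0,0],[0,0,0,0],[0,0,0,0],[0,0,0,0],[0,0,0,0],[0,0,0,0],[0,0,0,0]]]'
```

```text
time: 26.73
tool_pos: [518.3, 289.0, 44.3]
tcp_rot: [178.5, 0.7, 89.4]
ft_force: [0.0, -0.0, -1.7]
finger_gap: 14.7
time: 27.57
tool_pos: [522.9, 290.3, 35.2]
tcp_rot: [178.0, 0.4, 89.3]
ft_force: [1.0, -0.1, -2.6]
finger_gap: 14.4
```

```bash
python3 -m pendant '[[[0.2,0.15,0.3,0],[0,0,0.2,0],[0,0,0.1,0],[0,0,0,0],[0,0,0,0],[0,0,0,0],[0,0,0,0],[0,0,0,0],[0,0,0,0],[0,0,0,0]]]'
```

```text
time: 28.4
tool_pos: [526.4, 294.5, 21.5]
tcp_rot: [178.0, 0.5, 89.3]
ft_force: [1.0, -0.1, -1.9]
finger_gap: 14.6
```

```bash
python3 -m pendant '[[[0,0,0.12,0],[0,0,0,0],[0,0,0,0],[0,0,0.08,0],[0,0,0,0],[0,0,0,0],[0,0,0,0],[0,0,0,0],[0,0,0,0],[0,0,0,0]]]'
```

```text
time: 29.23
tool_pos: [527.1, 294.9, 18.9]
tcp_rot: [178.0, 0.4, 89.3]
ft_force: [-0.2, 0.5, -1.8]
finger_gap: 14.7
```

```bash
python3 -m pendant '[[[0,0,0.06,0],[0,0,0,0],[0,0,0.04,0],[0,0,0,0],[0,0,0,0],[0,0,0,0],[0,0,0,0],[0,0,0,0],[0,0,0,0],[0,0,0,0]]]'
```

```text
time: 30.07
tool_pos: [527.5, 295.3, 18.8]
tcp_rot: [177.9, 0.4, 89.4]
ft_force: [-1.5, -0.9, 1.7]
finger_gap: 14.5
```

Contact. Release, rise, and turn toward the liner orientation on the way.

```bash
python3 -m pendant '[[[0,0,0,0],[0,0,0,0],[0,0,0,0],[0,0,0,0],[0,0,0,0],[0,0,0,0],[0,0,-0.3,0],[0,0,-0.6,0],[0,0,-1,0],[0,0,-1,0]]]' -0.3
python3 -m pendant '[[[0,0,-1,0],[0,0,-1,0],[0,0,-1,0],[0,0,-1,0],[0,0,-1,0],[-0.8,0,-0.5,0],[-1,0,0,0],[-1,0,0,0],[-1,0,0,0],[-1,0,0,0]]]' 
python3 -m pendant '[[[-1,-0.15,0,0],[-1,-0.15,0,0],[-1,-0.15,0,0],[-1,-0.15,0,0],[-1,-0.15,0,0],[-1,-0.15,0,0],[-1,-0.15,0,0],[-1,-0.15,0,0],[-1,-0.1,0,0],[-1,-0.1,0,0]]]'
python3 look.py top 130 210 400 330 2.9 d1.png
```

```text
time: 30.9
tool_pos: [522.2, 294.0, 74.6]
tcp_rot: [178.4, 0.6, 89.3]
ft_force: [0.7, -0.4, 0.3]
finger_gap: 30.0
time: 31.73
tool_pos: [520.8, 202.0, 212.5]
tcp_rot: [177.2, 0.0, 89.7]
ft_force: [-1.0, 0.1, 0.3]
finger_gap: 30.1
time: 32.57
tool_pos: [490.9, -6.8, 226.4]
tcp_rot: [176.2, -0.0, 89.8]
ft_force: [-0.3, -0.1, 0.4]
finger_gap: 29.9
32.6167 [490.79  -9.95 226.72] [1.7619e+02 1.1000e-01 8.9730e+01] [-0.6 -2.8  0.5] 29.988927276216412
```

View pics/d1.png

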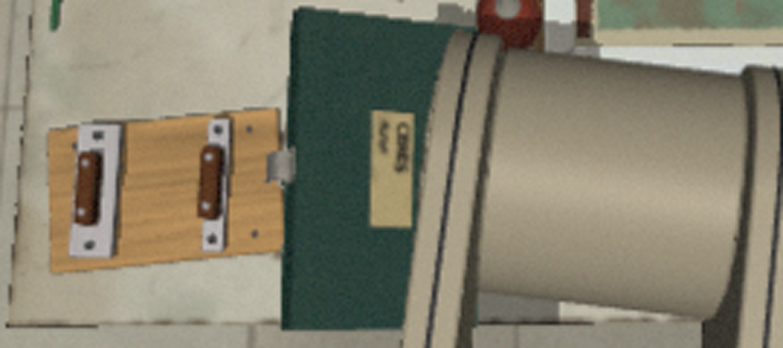

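```bash
python3 -m pendant '[[[-0.5,-0.3,0,1],[0,0,0,1],[0,0,0,1],[0,0,0,1],[0,0,0,1],[0,0,0,1],[0,0,0,1],[0,0,0,1],[0,0,0,1],[0,0,0,1]]]' -0.4
python3 -m pendant '[[[0,0,0,1],[0,0,0,1],[0,0,0,1],[0,0,0,1],[0,0,0,1],[0,0,0,1],[0,0,0,1],[0,0,0,1],[0,0,0,0.5],[0,0,0,0]]]'
```

```text
time: 33.45
tool_pos: [484.5, -22.7, 239.7]
tcp_rot: [176.7, -3.3, 41.7]
ft_force: [0.1, -0.7, -0.2]
finger_gap: 25.3
time: 34.28
tool_pos: [484.6, -21.1, 253.0]
tcp_rot: [179.6, -5.4, 0.4]
ft_force: [-0.7, 0.3, 0.7]
finger_gap: 25.8
```

```bash
cat > j.py <<'E'
from bench import *
s=sense(); print(round(s["time"],2),"q",s["joint_pos"].round(2).tolist(),"qd",s["qd"].round(2).tolist(),"tau",s["joint_efforts"].round(1).tolist()); print(s["tool_pos"].round(2).tolist(),s["tcp_rot"].round(2).tolist())
E
python3 j.py; python3 -m pendant '[[[0,0,0,0],[0,0,0,0],[0,0,0,0],[0,0,0,0],[0,0,0,0],[0,0,0,0],[0,0,0,0],[0,0,0,0],[0,0,0,0],[0,0,0,0]]]'; python3 j.py
```

```text
34.28 q [-8.91, -17.55, 103.65, 0.45, 88.52, -9.26] qd [0.15, -0.88, -0.56, 0.04, 0.66, -1.47] tau [-0.1, -35.2, -51.2, 0.1, -0.7, 1.0]
[484.64, -21.05, 252.95] [179.57, -5.38, 0.38]
time: 35.12
tool_pos: [484.6, -20.8, 255.3]
tcp_rot: [179.5, -5.5, 0.8]
ft_force: [-0.3, -0.3, 0.2]
finger_gap: 26.1
35.12 q [-8.88, -17.73, 103.56, 0.45, 88.65, -9.62] qd [0.02, 0.17, 0.11, 0.01, 0.07, -0.09] tau [0.0, -35.4, -51.4, 0.1, -0.7, -0.0]
[484.62, -20.75, 255.32] [179.52, -5.52, 0.78]
```

```bash
python3 -m pendant '[[[-0.5,0.5,1,0],[-0.5,0.5,1,0],[0,0.5,1,0],[0,0.5,1,0],[0,0,1,0],[0,0,1,0],[0,0,1,0],[0,0,0,0],[0,0,0,0],[0,0,0,0]]]'; python3 j.py
```

```text
time: 35.95
tool_pos: [479.7, -64.0, 111.3]
tcp_rot: [179.5, -5.8, 0.8]
ft_force: [-0.1, 0.5, -0.5]
finger_gap: 25.3
35.95 q [-14.51, -13.83, 115.49, 1.07, 72.66, -15.57] qd [-0.05, -0.46, -1.07, -0.02, 0.66, -0.07] tau [-0.1, -36.0, -48.7, 0.1, -0.9, -0.0]
[479.69, -63.98, 111.32] [179.48, -5.75, 0.82]
```

```bash
python3 -m pendant '[[[0,0,0,0.02],[0,0,0,-0.02],[0,0,0,0.02],[0,0,0,-0.02],[0,0,0,0.02],[0,0,0,-0.02],[0,0,0,0.02],[0,0,0,-0.02],[0,0,0,0.02],[0,0,0,-0.02]]]'; python3 j.py
```

```text
time: 36.78
tool_pos: [483.8, -64.7, 118.6]
tcp_rot: [179.3, -6.3, 0.9]
ft_force: [0.8, 0.3, -0.5]
finger_gap: 25.9
36.78 q [-14.47, -14.19, 115.06, 1.07, 72.85, -15.56] qd [-0.05, 0.09, 0.1, -0.04, 0.14, -1.51] tau [0.0, -36.4, -49.3, 0.1, -0.8, 0.1]
[483.79, -64.66, 118.56] [179.33, -6.33, 0.87]
```

```bash
python3 -m pendant '[[[0,0,0,0],[0,0,0,0],[0,0,0,0],[0,0,0,0],[0,0,0,0],[0,0,0,0],[0,0,0,0],[0,0,0,0],[0,0,0,0],[0,0,0,0]]]'; python3 j.py;  python3 -m pendant '[[[0.02,0,0,0],[0,0,0,0],[0,0,0,0],[0.02,0,0,0],[0,0,0,0],[0,0,0,0],[0.02,0,0,0],[0,0,0,0],[0,0,0,0],[0,0,0,0]]]'; python3 j.py
```

```text
time: 37.62
tool_pos: [483.5, -64.6, 118.1]
tcp_rot: [179.3, -6.3, 0.9]
ft_force: [-0.2, 0.7, 0.4]
finger_gap: 25.9
37.62 q [-14.47, -14.16, 115.08, 1.07, 72.86, -15.57] qd [-0.02, 0.09, -0.1, -0.05, 0.03, 0.02] tau [-0.0, -36.4, -49.2, 0.1, -0.8, -0.0]
[483.46, -64.59, 118.08] [179.34, -6.28, 0.88]
time: 38.45
tool_pos: [484.8, -64.6, 118.3]
tcp_rot: [179.3, -6.3, 0.9]
ft_force: [-0.4, 0.4, -0.3]
finger_gap: 25.8
38.45 q [-14.42, -13.94, 114.88, 1.07, 72.83, -15.52] qd [-0.01, 0.15, -0.0, -0.08, 0.04, -0.04] tau [0.0, -36.5, -49.2, 0.1, -0.8, 0.0]
[484.83, -64.57, 118.27] [179.34, -6.28, 0.88]
```

```bash
python3 -m pendant '[[[0,0,-1,0],[0,0,-1,0],[0,0,-1,0],[0,0,-1,0],[0,0,-1,0],[0,0,-1,0],[0,0,-1,0],[0,0,0,0],[0,0,0,0],[0,0,0,0]]]'; python3 j.py;  python3 -m pendant '[[[0,0,0,0.02],[0,0,0,-0.02],[0,0,0,0.02],[0,0,0,-0.02],[0,0,0,0.02],[0,0,0,-0.02],[0,0,0,0.02],[0,0,0,-0.02],[0,0,0,0.02],[0,0,0,-0.02]]]'; python3 j.py
```

```text
time: 39.28
tool_pos: [467.2, -62.8, 262.0]
tcp_rot: [179.4, -6.1, 0.9]
ft_force: [-0.7, 0.5, 0.2]
finger_gap: 25.6
39.28 q [-14.77, -20.69, 105.23, 1.05, 89.44, -15.56] qd [-0.07, 0.18, 0.74, 0.08, -0.19, -0.07] tau [-0.0, -33.1, -51.7, 0.1, -0.6, -0.0]
[467.24, -62.76, 262.03] [179.39, -6.09, 0.87]
time: 40.12
tool_pos: [465.0, -62.2, 256.1]
tcp_rot: [179.5, -5.6, 0.9]
ft_force: [-0.6, -0.2, 0.5]
finger_gap: 26.1
40.12 q [-14.77, -20.47, 105.63, 1.05, 89.32, -15.56] qd [0.06, 0.02, -0.12, -0.02, -0.01, -1.55] tau [-0.0, -33.0, -51.4, 0.1, -0.7, 0.1]
[465.04, -62.15, 256.13] [179.53, -5.6, 0.85]
```

```bash
python3 -m pendant '[[[0,0,1,0],[0,0,1,0],[0,0,1,0],[0,0,0,0.02],[0,0,0,-0.02],[0,0,0,0.02],[0,0,0,-0.02],[0,0,0,0.02],[0,0,0,-0.02],[0,0,0,0.02]]]'; python3 j.py
```

```text
time: 40.95
tool_pos: [474.3, -63.4, 202.1]
tcp_rot: [179.4, -6.2, 0.8]
ft_force: [0.6, -0.4, -0.2]
finger_gap: 25.7
40.95 q [-14.62, -18.83, 109.97, 1.04, 82.75, -15.46] qd [0.01, -0.52, -0.75, 0.03, 0.19, 1.52] tau [0.0, -34.0, -50.9, 0.1, -0.8, -0.1]
[474.29, -63.45, 202.13] [179.38, -6.16, 0.8]
```

```bash
python3 -m pendant '[[[0,0,0,0],[0,0,0,0],[0,0,0,-1],[0,0,0,-1],[0,0,0,-1],[0,0,0,-1],[0,0,0,-1],[0,0,0,-1],[0,0,0,-1],[0,0,0,-1]]]'; python3 j.py
```

```text
time: 41.78
tool_pos: [475.4, -63.7, 204.7]
tcp_rot: [175.5, -4.6, 39.1]
ft_force: [-0.6, 0.5, 0.0]
finger_gap: 25.5
41.78 q [-14.62, -18.94, 109.82, 1.05, 82.81, -53.65] qd [0.08, -0.11, -0.02, 0.04, -0.04, -57.52] tau [0.0, -34.1, -51.1, 0.1, -0.8, 2.1]
[475.37, -63.74, 204.66] [175.52, -4.58, 39.13]
```

```bash
python3 -m pendant '[[[0,0,0,1],[0,0,0,1],[0,0,0,1],[0,0,0,1],[0,0,0,1],[0,0,0,1],[0,0,0,1],[0,0,0,1],[0,0,0,0],[0,0,0,0]]]'; python3 j.py; python3 -m pendant '[[[0,0,-1,0],[0,0,-1,0],[0,0,-1,0],[0,0,0,0.02],[0,0,0,-0.02],[0,0,0,0.02],[0,0,0,-0.02],[0,0,0,0.02],[0,0,0,0],[0,0,0,0]]]'; python3 j.py
```

```text
time: 42.62
tool_pos: [475.6, -63.8, 205.6]
tcp_rot: [179.3, -6.4, 1.2]
ft_force: [-0.1, -0.5, 0.1]
finger_gap: 25.9
42.62 q [-14.62, -18.98, 109.76, 1.04, 82.85, -15.88] qd [-0.15, 0.03, -0.09, -0.0, 0.06, 1.58] tau [-0.0, -34.0, -51.1, 0.1, -0.8, 0.5]
[475.63, -63.81, 205.56] [179.26, -6.42, 1.22]
time: 43.45
tool_pos: [466.7, -62.6, 262.5]
tcp_rot: [179.3, -6.0, 2.1]
ft_force: [-0.2, -0.2, 0.1]
finger_gap: 25.6
43.45 q [-14.77, -20.73, 105.2, 1.05, 89.55, -16.83] qd [-0.04, 0.25, 0.7, 0.15, -0.07, -0.21] tau [0.0, -33.0, -51.6, 0.1, -0.8, -0.0]
[466.72, -62.62, 262.54] [179.27, -6.03, 2.15]
```

```bash
python3 -m pendant '[[[0,0,0,0.02],[0,0,0,-0.02],[0,0,0,0.02],[0,0,1,0],[0,0,0,0],[0,0,0,0],[0,0,1,0],[0,0,0,0],[0,0,0,0],[0,0,0,0]]]'; python3 j.py; python3 -m pendant '[[[0,0,1,0],[0,0,0,0],[0,0,0,0],[0,0,1,0],[0,0,0,0],[0,0,0,0],[0,0,1,0],[0,0,0,0],[0,0,0,0],[0,0,0,0]]]'; python3 j.py
```

```text
time: 44.28
tool_pos: [471.2, -63.1, 224.8]
tcp_rot: [179.3, -6.1, 2.1]
ft_force: [-0.5, 0.1, -0.3]
finger_gap: 25.8
44.28 q [-14.68, -19.69, 108.29, 1.04, 85.38, -16.72] qd [0.08, -0.62, -1.71, -0.04, 0.87, 0.0] tau [0.0, -33.7, -51.5, 0.1, -0.9, 0.0]
[471.2, -63.08, 224.76] [179.27, -6.07, 2.06]
time: 45.12
tool_pos: [483.1, -65.1, 180.7]
tcp_rot: [179.0, -6.9, 2.1]
ft_force: [0.1, -0.6, -0.4]
finger_gap: 25.8
45.12 q [-14.54, -17.65, 111.34, 1.04, 79.39, -16.71] qd [-0.0, -0.91, -1.88, 0.02, 1.22, -0.02] tau [-0.0, -34.9, -51.0, 0.1, -1.0, 0.0]
[483.12, -65.1, 180.68] [179.01, -6.93, 2.09]
```

```bash
python3 -m pendant '[[[0,0,0,0],[0,0,0,0],[0,0,-1,0],[0,0,0,0],[0,0,0,0],[0,0,-1,0],[0,0,0,0],[0,0,0,0],[0,0,-1,0],[0,0,0,0]]]'; python3 j.py; python3 -m pendant '[[[0,0,0,0],[0,0,-1,0],[0,0,0,0],[0,0,0,0],[0,0,-1,0],[0,0,0,0],[0,0,0,0],[0,0,-1,0],[0,0,0,0],[0,0,0,0]]]'; python3 j.py
```

```text
time: 45.95
tool_pos: [476.8, -64.6, 246.1]
tcp_rot: [178.9, -7.2, 2.1]
ft_force: [0.5, 1.2, 1.9]
finger_gap: 25.5
45.95 q [-14.69, -20.3, 106.66, 1.05, 86.44, -16.73] qd [0.08, 2.29, 4.98, 0.12, -3.7, 0.07] tau [-0.0, -29.6, -46.6, 0.1, 0.2, -0.0]
[476.82, -64.63, 246.07] [178.93, -7.19, 2.11]
time: 46.78
tool_pos: [467.5, -63.3, 296.9]
tcp_rot: [179.1, -6.6, 2.1]
ft_force: [-0.1, 0.5, -0.6]
finger_gap: 25.2
46.78 q [-14.84, -21.19, 102.06, 1.06, 92.53, -16.76] qd [-0.04, -0.57, -1.7, 0.0, 0.36, 0.02] tau [0.0, -34.7, -54.1, 0.1, -0.8, -0.0]
[467.5, -63.29, 296.92] [179.1, -6.62, 2.08]
```

```bash
python3 -m pendant '[[[0,0,1,0],[0,0,0,0],[0,0,1,0],[0,0,0,0],[0,0,1,0],[0,0,0,0],[0,0,1,0],[0,0,0,0],[0,0,0.02,0],[0,0,0,0]]]'; python3 j.py;python3 -m pendant '[[[0,0,0,0],[0,0,0,0],[0,0,0,0],[0,0,0,0],[0,0,0,0],[0,0,0,0],[0,0,0,0],[0,0,0,0],[0,0,0,0],[0,0,0,0]]]'; python3 j.py
```

```text
time: 47.62
tool_pos: [476.9, -64.2, 218.6]
tcp_rot: [179.1, -6.6, 2.1]
ft_force: [0.6, -0.5, -0.5]
finger_gap: 25.6
47.62 q [-14.63, -19.25, 108.63, 1.05, 84.04, -16.72] qd [0.01, -1.02, -2.33, 0.08, 1.22, 0.08] tau [-0.0, -34.1, -51.6, 0.1, -1.0, 0.0]
[476.86, -64.16, 218.6] [179.11, -6.6, 2.09]
time: 48.45
tool_pos: [479.1, -64.8, 225.1]
tcp_rot: [179.0, -7.0, 2.1]
ft_force: [0.6, -0.2, -0.1]
finger_gap: 25.7
48.45 q [-14.64, -19.48, 108.17, 1.05, 84.28, -16.72] qd [-0.05, 0.17, 0.1, 0.08, -0.04, 0.02] tau [0.0, -33.9, -51.5, 0.1, -0.9, -0.0]
[479.07, -64.79, 225.14] [178.98, -7.03, 2.11]
```

```bash
cat > sim.py <<'E'
import numpy as np
from scipy.optimize import least_squares
D=np.array([[-8.91,-17.55,103.65,88.52,484.64,-21.05,252.95],[-14.51,-13.83,115.49,72.66,479.69,-63.98,111.32],[-14.47,-14.19,115.06,72.85,483.79,-64.66,118.56],[-14.42,-13.94,114.88,72.83,484.83,-64.57,118.27],
[-14.77,-20.69,105.23,89.44,467.24,-62.76,262.03],[-14.77,-20.47,105.63,89.32,465.04,-62.15,256.13],[-14.62,-18.83,109.97,82.75,474.29,-63.45,202.13],[-14.62,-18.94,109.82,82.81,475.37,-63.74,204.66],[-14.68,-19.69,108.29,85.38,471.2,-63.08,224.76],[-14.54,-17.65,111.34,79.39,483.12,-65.1,180.68],[-14.69,-20.3,106.66,86.44,476.82,-64.63,246.07],[-14.84,-21.19,102.06,92.53,467.5,-63.29,296.92],[-14.64,-19.48,108.17,84.28,479.07,-64.79,225.14],[59.218,7.514,85.33,87.262,261.652,539.261,200.044]])
off=D[-1,4]*np.sin(np.radians(D[-1,0]))-D[-1,5]*np.cos(np.radians(D[-1,0]))
off=np.abs(off)
r=np.sqrt(D[:,4]**2+D[:,5]**2-off**2)
q=np.radians(D[:,1:4])
def fk(p,q):
    A,B,T,h,c,e=p; s=q.sum(-1); a=q[...,0]; b=q[...,0]+q[...,1]
    return np.stack([c+A*np.sin(a)+B*np.sin(b)+e*np.cos(b)+T*np.sin(s),h+A*np.cos(a)+B*np.cos(b)-e*np.sin(b)+T*np.cos(s),s],-1)
f=least_squares(lambda p:np.r_[fk(p,q)[:,0]-r,fk(p,q)[:,1]-D[:,6],0.01*(np.array(p)-[400,400,250,400,0,0])],[400,400,250,400,0,0])
P=f.x
if __name__=="__main__": print(off,P.round(1)); print((fk(P,q)[:,:2]-np.c_[r,D[:,6]]).round(1).tolist())
def jac(x):
    J=np.zeros((3,3))
    for i in range(3):
        d=np.zeros(3); d[i]=1e-5; J[:,i]=(fk(P,x+d)-fk(P,x-d))/2e-5
    return J
def run(par,x,v,rows,ramp=False,cmd=None):
    # rows: list of dict z (tool z units), t rebase, radial ; q order 2,3,5
    w=par[:3]; ze=par[3:6]; n=20; dt=1/12/n
    x=x.copy(); v=v.copy(); cmd=x.copy() if cmd is None else cmd.copy()
    for row in rows:
        old=cmd.copy()
        if row is not None:
            dz,dr=row; s=x.sum(); lean=np.pi-s
            u=np.array([np.sin(s)*dz*20+ -np.cos(s)*dr*20*1.0, np.cos(s)*dz*20+np.sin(s)*dr*20,0])
            cmd=x+np.linalg.solve(jac(x),u)
        for k in range(n):
            c=old+(cmd-old)*(k+1)/n if ramp else cmd
            a=w**2*(c-x)-2*ze*w*v
            v=v+a*dt; x=x+v*dt
    return x,v,cmd
t=(0,0);o=None
def Z(a):return (a,0)
SEQ=[([Z(-1)]*7+[o]*3,(-20.69,105.23,89.44),(.18,.74,-.19)),
([t]*10,(-20.47,105.63,89.32),(.02,-.12,-.01)),
([Z(1)]*3+[t]*7,(-18.83,109.97,82.75),(-.52,-.75,.19)),
([o]*2+[t]*8,(-18.94,109.82,82.81),(-.11,-.02,-.04)),
([t]*8+[o]*2,(-18.98,109.76,82.85),(.03,-.09,.06)),
([Z(-1)]*3+[t]*5+[o]*2,(-20.73,105.2,89.55),(.25,.7,-.07)),
([t]*3+[Z(1),o,o,Z(1),o,o,o],(-19.69,108.29,85.38),(-.62,-1.71,.87)),
([Z(1),o,o,Z(1),o,o,Z(1),o,o,o],(-17.65,111.34,79.39),(-.91,-1.88,1.22)),
([o,o,Z(-1),o,o,Z(-1),o,o,Z(-1),o],(-20.3,106.66,86.44),(2.29,4.98,-3.7)),
([o,Z(-1),o,o,Z(-1),o,o,Z(-1),o,o],(-21.19,102.06,92.53),(-.57,-1.7,.36)),
([Z(1),o,Z(1),o,Z(1),o,Z(1),o,Z(.02),o],(-19.25,108.63,84.04),(-1.02,-2.33,1.22)),
([o]*10,(-19.48,108.17,84.28),(.17,.1,-.04))]
def sim(par,ramp):
    x=np.radians([-13.94,114.88,72.83]); v=np.zeros(3); cmd=x.copy(); R=[]
    for rows,qe,ve in SEQ:
        x,v,cmd=run(par,x,v,rows,ramp,cmd)
        R.append(np.r_[np.degrees(x)-qe,(np.degrees(v)-ve)*.2])
        x=np.radians(qe); 
    return np.array(R)
if __name__=="__main__":
  for ramp in(False,True):
    best=None
    for w0 in(12,20,35):
        try:s=least_squares(lambda p:sim(p,ramp).ravel(),[w0,w0,w0*1.5,.6,.6,.8],bounds=([3]*3+[.05]*3,[120]*3+[3]*3),max_nfev=60)
        except Exception as e: print(e); continue
        if best is None or s.cost<best.cost: best=s
    print(ramp,best.cost,best.x.round(2)); print(sim(best.x,ramp).round(2))
    np.save(f"par{int(ramp)}.npy",best.x)
E
timeout 500 python3 sim.py
```

```text
51.188560046481484 [365.6 552.8 388.8 314.    1.   60.2]
[[0.4, 0.0], [0.0, 0.0], [-0.0, -0.0], [-0.0, -0.0], [-0.1, -0.1], [0.0, -0.0], [0.1, 0.1], [-0.1, -0.1], [0.0, 0.1], [-0.1, 0.0], [-0.1, 0.0], [-0.1, -0.1], [-0.1, 0.0], [-0.0, -0.0]]
False 7.426315492598427 [26.54 41.35 35.69  0.56  0.79  0.62]
[[-0.06  0.88 -0.1  -0.05 -0.15  0.04]
 [-0.22 -0.4   0.12 -0.    0.02  0.  ]
 [-0.03  0.38 -0.22  0.1   0.15 -0.04]
 [ 0.08  0.53 -0.28  0.02  0.    0.01]
 [ 0.04  0.06 -0.04 -0.01  0.02 -0.01]
 [-0.21  0.11  0.17 -0.05 -0.14  0.01]
 [-0.13  0.31 -0.14  0.14  0.34 -0.17]
 [ 0.31  1.29 -0.7   0.21  0.38 -0.24]
 [ 0.14  1.95 -0.93 -0.25 -0.97  0.36]
 [-0.43  1.49 -0.59  0.15  0.34 -0.03]
 [-0.16  0.43 -0.23  0.21  0.47 -0.23]
 [ 0.07  0.89 -0.47 -0.03 -0.02  0.01]]
True 7.214792012779164 [ 37.73 110.76 114.92   0.29   0.12   0.17]
[[ 0.54  0.46 -0.42  0.03 -0.04  0.04]
 [-0.02 -0.3   0.07  0.05  0.02  0.  ]
 [-0.21  0.62 -0.05  0.05  0.15 -0.04]
 [-0.08  0.73 -0.11  0.01  0.    0.01]
 [ 0.01  0.22 -0.05 -0.01  0.02 -0.01]
 [-0.   -0.13 -0.   -0.03 -0.14  0.01]
 [-0.13  0.29 -0.15  0.03  0.21 -0.18]
 [ 0.28  1.31 -0.73  0.02  0.27 -0.25]
 [ 0.1   1.86 -0.97  0.45  0.35 -0.05]
 [-0.39  1.98 -0.62 -0.05 -0.15 -0.02]
 [-0.03  0.15 -0.01 -0.03  0.32 -0.24]
 [ 0.19  0.61 -0.25 -0.03 -0.02  0.01]]
```

```bash
cat > sim2.py <<'E'
from sim import *
def run2(par,x,v,I,rows,cmd):
    w=par[:3]; ze=par[3:6]; g=np.radians(par[6:9]); ki=par[9:12]; M=np.array([[1,par[12],0],[par[13],1,0],[par[14],par[15],1.]])
    n=20; dt=1/12/n; X=[]
    x=x.copy(); v=v.copy(); I=I.copy(); cmd=cmd.copy()
    for row in rows:
        if row is not None:
            dz,dr=row; s=x.sum()
            u=np.array([np.sin(s)*dz*20-np.cos(s)*dr*20, np.cos(s)*dz*20+np.sin(s)*dr*20,0])
            cmd=x+np.linalg.solve(jac(x),u)
        for k in range(n):
            I=I+(cmd-x)*dt*ki
            a=M@(w**2*(cmd-x+g+I)-2*ze*w*v)
            v=v+a*dt; x=x+v*dt
        X.append((x.copy(),cmd.copy()))
    return x,v,I,cmd,X
def sim2(par):
    x=np.radians([-13.94,114.88,72.83]); v=np.zeros(3); cmd=x.copy(); I=-np.radians(par[6:9]) if np.any(par[9:12]>1e-6) else np.zeros(3); R=[]
    for rows,qe,ve in SEQ:
        x,v,I,cmd,_=run2(par,x,v,I,rows,cmd)
        R.append(np.r_[np.degrees(x)-qe,(np.degrees(v)-ve)*.2]); d=np.radians(qe)-x; x=x+d
    return np.array(R)
if __name__=="__main__":
  lo=[3]*3+[.05]*3+[-1]*3+[0]*3+[-1]*4; hi=[120]*3+[4]*3+[1]*3+[20]*3+[1]*4
  best=None
  for w0,k0 in((15,.01),(25,1),(40,3),(25,6)):
    s=least_squares(lambda p:np.nan_to_num(sim2(p).ravel(),nan=50,posinf=50,neginf=-50).clip(-50,50),[w0,w0,w0*1.3,.7,.7,.7,0,0,0,k0,k0,k0,0,0,0,0],bounds=(lo,hi),max_nfev=40)
    print(w0,k0,s.cost)
    if best is None or s.cost<best.cost: best=s
  print(best.x.round(3).tolist()); print(sim2(best.x).round(2)); np.save("par2.npy",best.x)
E
timeout 570 python3 sim2.py
```

```text
15 0.01 6.0176899961675
25 1 6.0832653488813335
40 3 4.770942453427823
25 6 7.159519038336343
[93.248, 71.426, 56.815, 0.296, 0.287, 0.287, 0.117, -0.106, -0.992, 19.994, 19.921, 9.12, -0.068, 0.427, 1.0, -0.653]
[[-0.42 -0.27  0.26 -0.04 -0.06 -0.24]
 [-0.22 -0.4   0.14 -0.    0.02  0.  ]
 [-0.12 -0.34  0.22  0.1   0.15 -0.03]
 [-0.01 -0.17  0.13  0.02  0.    0.01]
 [ 0.04  0.06 -0.04 -0.01  0.02 -0.01]
 [-0.28  0.51 -0.05 -0.05 -0.14  0.01]
 [-0.14  0.26 -0.05  0.12  0.27 -0.03]
 [ 0.31  1.25 -0.62  0.17  0.32 -0.19]
 [ 0.19  1.82 -0.55 -0.45 -0.07  0.05]
 [-0.41  0.91 -0.29  0.15  0.58  0.26]
 [-0.37 -0.03  0.09  0.19  0.36  0.03]
 [-0.14  0.43 -0.13 -0.03 -0.02  0.01]]
```

```bash
python3 -m pendant '[[[0,-1,0,0],[0,-1,0,0],[0,-1,0,0],[0,-1,0,0],[0,-1,0,0],[0,-1,0,0],[0,-1,0,0],[0,-1,0,0],[0,-1,0,0],[0,-1,0,0]]]'; python3 j.py
```

```text
time: 49.28
tool_pos: [471.7, 139.6, 220.3]
tcp_rot: [178.9, -7.0, 1.7]
ft_force: [0.1, -0.1, -0.5]
finger_gap: 25.8
49.28 q [12.43, -17.14, 106.81, -2.39, 83.68, 10.94] qd [32.23, 11.71, -8.73, -3.86, -1.69, 32.45] tau [-3.3, -37.4, -50.3, -0.1, -0.7, -1.2]
[471.72, 139.6, 220.35] [178.9, -6.98, 1.68]
```

```bash
python3 -m pendant '[[[0,0,0,0],[0,0,0,0],[0,0,0,0],[0,0.5,0,0],[0,0.5,0,0],[0,0.5,0,0],[0,0.5,0,0],[0,0.5,0,0],[0,0.5,0,0],[0,0.5,0,0]]]'; python3 j.py
```

```text
time: 50.12
tool_pos: [472.9, 61.3, 221.2]
tcp_rot: [178.8, -6.9, 1.7]
ft_force: [0.5, -0.0, -0.3]
finger_gap: 25.6
50.12 q [2.27, -20.11, 109.06, -1.27, 84.15, 0.68] qd [-19.43, -3.95, 2.7, 1.83, 0.68, -18.36] tau [2.3, -33.0, -51.5, -0.2, -0.9, 0.7]
[472.95, 61.27, 221.19] [178.81, -6.91, 1.71]
```

```bash
python3 -m pendant '[[[0,0,0,0],[0,0,0,0],[0,0.8,-1,0],[0,0,0,0],[0,0,0,0],[0,0.8,-1,0],[0,0,0,0],[0,0,0,0],[0,0.8,-1,0],[0,0,0,0]]]'; python3 j.py; python3 -m pendant '[[[0,0,0,0],[0,0.8,-1,0],[0,0,0,0],[0,0,0,0],[0,0.8,-1,0],[0,0,0,0],[0,0,0,0],[0,0.8,-1,0],[0,0,0,0],[0,0,0,0]]]'; python3 j.py;  python3 -m pendant '[[[0,0,-1,0],[0,0,0,0],[0,0,0,0],[0,0,-1,0],[0,0,0,0],[0,0,0,0],[0,0,-1,0],[0,0,0,0],[0,0,0,0],[0,0,-0.02,0]]]'; python3 j.py
```

```text
time: 50.95
tool_pos: [465.2, 8.0, 280.9]
tcp_rot: [178.8, -6.7, 1.3]
ft_force: [0.1, 0.9, 1.6]
finger_gap: 25.7
50.95 q [-4.93, -22.45, 104.67, -0.47, 90.94, -6.16] qd [3.2, 1.96, 5.34, 1.62, -3.53, 3.83] tau [-0.6, -27.6, -46.7, -0.0, 0.1, -0.6]
[465.17, 8.03, 280.93] [178.8, -6.75, 1.26]
time: 51.78
tool_pos: [457.4, -34.4, 332.7]
tcp_rot: [179.1, -6.1, 1.5]
ft_force: [-0.8, -0.5, -0.6]
finger_gap: 25.7
51.78 q [-11.05, -22.23, 99.11, 0.39, 96.98, -12.4] qd [-0.4, -0.57, -1.77, -0.69, 0.3, -0.68] tau [-0.3, -33.3, -53.7, -0.0, -0.7, -0.1]
[457.38, -34.4, 332.67] [179.05, -6.08, 1.48]
time: 52.62
tool_pos: [449.8, -29.3, 382.7]
tcp_rot: [179.3, -5.4, 1.6]
ft_force: [0.2, 0.1, 0.6]
finger_gap: 25.5
52.62 q [-10.61, -21.42, 93.23, 0.43, 102.77, -12.11] qd [0.17, 0.61, 0.91, -0.1, -0.2, 0.21] tau [-0.0, -30.8, -50.1, 0.0, -0.6, -0.0]
[449.82, -29.25, 382.7] [179.26, -5.39, 1.65]
```

```bash
for i in 1 2 3; do python3 -m pendant '[[[0,0,-1,0],[0,0,0,0],[0,0,0,0],[0,0,-1,0],[0,0,0,0],[0,0,0,0],[0,0,-1,0],[0,0,0,0],[0,0,0,0],[0,0,-0.02,0]]]'; done; python3 j.py
```

```text
time: 53.45
tool_pos: [443.3, -28.0, 433.7]
tcp_rot: [179.4, -4.7, 1.6]
ft_force: [-0.4, 0.1, -0.1]
finger_gap: 25.1
time: 54.28
tool_pos: [437.9, -27.4, 484.6]
tcp_rot: [179.6, -4.1, 1.6]
ft_force: [0.3, 0.6, -0.9]
finger_gap: 25.5
time: 55.12
tool_pos: [433.6, -27.0, 535.3]
tcp_rot: [179.7, -3.3, 1.6]
ft_force: [-0.1, 0.3, 0.0]
finger_gap: 25.8
55.12 q [-10.73, -13.74, 70.36, 0.5, 120.08, -12.09] qd [-0.01, 0.6, 0.87, -0.05, -0.14, -0.06] tau [-0.1, -32.5, -45.3, 0.0, -0.4, 0.0]
[433.59, -27.04, 535.32] [179.72, -3.31, 1.63]
```

```bash
for i in 1 2; do python3 -m pendant '[[[0,0,-1,0],[0,0,0,0],[0,0,0,0],[0,0,-1,0],[0,0,0,0],[0,0,0,0],[0,0,-1,0],[0,0,0,0],[0,0,0,0],[0,0,-0.02,0]]]'; done; python3 j.py; python3 -m pendant '[[[0.3,0.3,1,0],[0.3,0.3,1,0],[0.3,0.3,1,0],[0,0,1,0],[0,0,1,0],[0,0,1,0],[0,0,1,0],[0,0,1,0],[0,0,1,0],[0,0,1,0]]]'; python3 j.py
```

```text
time: 55.95
tool_pos: [430.8, -26.9, 585.5]
tcp_rot: [179.9, -2.5, 1.6]
ft_force: [-0.6, 0.4, 0.1]
finger_gap: 26.0
time: 56.78
tool_pos: [429.5, -27.0, 635.2]
tcp_rot: [-179.9, -1.5, 1.6]
ft_force: [-0.3, -0.2, 0.8]
finger_gap: 25.2
56.78 q [-10.84, -3.3, 48.86, 0.6, 132.99, -12.05] qd [-0.03, 0.71, 0.46, 0.11, -0.29, 0.0] tau [-0.1, -36.1, -39.7, 0.0, -0.2, 0.0]
[429.53, -27.03, 635.24] [-179.88, -1.51, 1.62]
time: 57.62
tool_pos: [453.9, -44.7, 422.0]
tcp_rot: [-179.9, -1.7, 1.6]
ft_force: [0.1, -0.0, 0.2]
finger_gap: 25.7
57.62 q [-12.48, -15.14, 83.97, 0.51, 109.58, -13.95] qd [0.3, -10.23, 36.88, -0.23, -26.12, 0.02] tau [0.0, -34.7, -51.6, 0.1, 0.8, -0.0]
[453.9, -44.65, 421.96] [-179.92, -1.66, 1.64]
```

```bash
python3 -m pendant '[[[0.1,0.4,1,0.46],[0,0.35,1,0],[0,0,1,0],[0,0,1,0],[0,0,1,0],[0,0,1,0],[0,0,1,0],[0,0,1,0],[0,0,1,0],[0,0,1,0]]]'; python3 -m pendant '[[[0,0,1,0],[0,0,1,0],[0,0,1,0],[0,0,1,0],[0,0,0,0],[0,0,0,0],[0,0,0,0],[0,0,0,0],[0,0,0,0],[0,0,0,0]]]'; python3 j.py
```

```text
time: 58.45
tool_pos: [455.1, -58.0, 200.3]
tcp_rot: [-179.8, -1.2, -0.6]
ft_force: [0.1, 0.9, 0.1]
finger_gap: 25.8
time: 59.28
tool_pos: [449.1, -55.6, 108.6]
tcp_rot: [-179.6, -0.7, -0.6]
ft_force: [0.7, 0.0, 0.5]
finger_gap: 25.8
59.28 q [-14.01, -13.14, 114.99, 0.53, 77.54, -13.57] qd [-0.05, -0.63, -1.01, -0.06, 0.21, 0.03] tau [0.0, -36.0, -47.9, 0.1, -0.1, 0.0]
[449.12, -55.62, 108.63] [-179.64, -0.71, -0.56]
```

```bash
python3 -m pendant '[[[0,0,0,0],[0,0,0,0],[0,0,0,0],[0.4,0.1,0.6,0],[0.4,0.1,0.8,0],[0,0,0.8,0],[0,0,0.4,0],[0,0,0,0],[0,0,0,0],[0,0,0,0]]]' -0.4; python3 j.py; python3 look.py scene 230 200 330 300 6 e1.png
```

```text
time: 60.12
tool_pos: [471.1, -60.8, 61.2]
tcp_rot: [-179.8, -1.3, -0.6]
ft_force: [-0.3, -0.2, 0.5]
finger_gap: 25.8
60.12 q [-13.97, -6.87, 114.75, 0.54, 70.93, -13.59] qd [-0.03, -0.38, -0.36, 0.09, 0.51, -0.11] tau [-0.0, -39.7, -46.2, 0.1, -0.2, 0.0]
[471.12, -60.8, 61.15] [-179.78, -1.28, -0.55]
60.1667 [471.34 -60.84  61.44] [-179.78   -1.31   -0.55] [-0.2  0.4 -0. ] 26.024147613592863
```

View pics/e1.png

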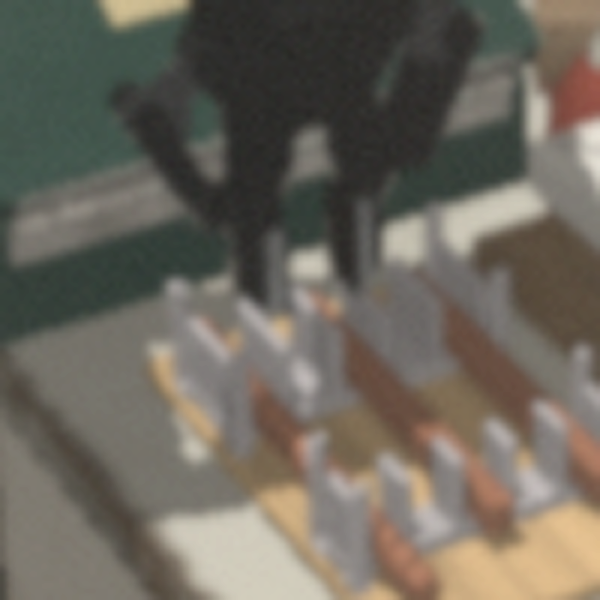

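Run:
```python
from h import *
for z in(84,88,92):print(proj("scene",[[458,-66,z],[484,-66,z]]).round(1).tolist(), proj("scene",[[458,-72,z],[484,-50,z]]).round(1).tolist())
print(proj("scene",[[465.4,-60,32],[465.4,-49,32],[465.4,-71,32]]))
```

```text
[[277.7, 254.8], [288.6, 251.2]] [[279.1, 256.2], [284.9, 247.6]]
[[277.7, 253.2], [288.6, 249.7]] [[279.0, 254.6], [284.9, 246.0]]
[[277.6, 251.6], [288.5, 248.1]] [[279.0, 253.0], [284.9, 244.5]]
[[279.95474464 272.3183633 ]
 [277.52990472 269.71533995]
 [282.41042576 274.95449416]]
```

```bash
python3 -m pendant '[[[-0.33,0,0.2,0],[0,0,0.5,0],[0,0,0.6,0],[0,0,0.6,0],[0,0,0.5,0],[0,0,0.4,0],[0,0,0.2,0],[0,0,0,0],[0,0,0,0],[0,0,0,0]]]' -0.4; python3 j.py; python3 look.py scene 230 200 330 300 6 e2.png
```

```text
time: 61.0
tool_pos: [467.2, -61.1, -0.6]
tcp_rot: [-179.9, -1.7, -0.6]
ft_force: [0.7, -0.3, 0.7]
finger_gap: 25.4
61.0 q [-14.12, -2.59, 117.93, 0.58, 63.08, -13.83] qd [0.06, -0.04, -0.28, 0.0, 0.26, 0.01] tau [-0.0, -40.7, -43.2, 0.1, -0.2, -0.0]
[467.16, -61.09, -0.56] [-179.87, -1.65, -0.55]
61.05 [ 4.6741e+02 -6.1160e+01 -3.3000e-01] [-179.88   -1.68   -0.55] [ 0.2 -0.2  0.9] 25.91700931870345
```

View pics/e2.png

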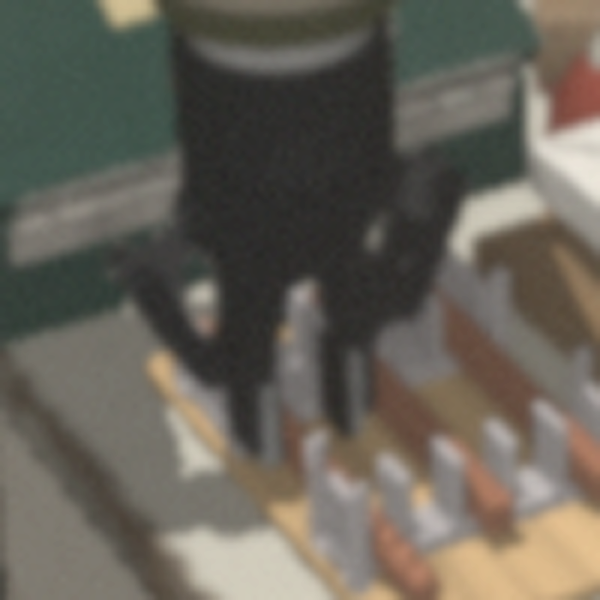

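```bash
python3 - <<'E'
from h import *
for z in(18,22,26,30):print(z,proj("scene",[[454,-72,z],[481,-72,z]]).round(1).tolist())
E
python3 - <<'E'
import cv2
im=cv2.imread("pics/full_e2.png")[255:295,255:305]
cv2.imwrite("pics/e2b.png",cv2.convertScaleAbs(cv2.resize(im,None,fx=12,fy=12,interpolation=cv2.INTER_NEAREST),alpha=2.2,beta=20))
E
```

```text
18 [[278.1, 282.1], [289.1, 278.2]]
22 [[278.0, 280.6], [289.1, 276.7]]
26 [[278.0, 279.1], [289.0, 275.2]]
30 [[277.9, 277.6], [289.0, 273.7]]
```

View pics/e2b.png

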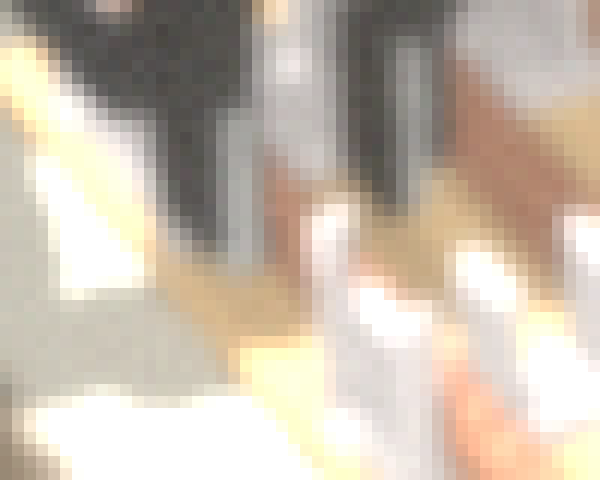

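```bash
python3 -m pendant '[[[0,0,0.25,0],[0,0,0.2,0],[0,0,0,0],[0,0,0,0],[0,0,0,0],[0,0,0,0],[0,0,0,0],[0,0,0,0],[0,0,0,0],[0,0,0,0]]]' -0.4; python3 j.py; python3 look.py scene 255 255 305 295 12 e3.png
```

```text
time: 61.88
tool_pos: [469.6, -61.6, -8.2]
tcp_rot: [-179.9, -1.9, -0.5]
ft_force: [0.7, 0.2, -1.0]
finger_gap: 25.6
61.88 q [-14.11, -1.69, 118.0, 0.59, 61.87, -13.83] qd [0.03, -0.08, -0.06, -0.05, 0.04, 0.01] tau [0.0, -41.4, -42.9, 0.1, -0.2, 0.0]
[469.61, -61.6, -8.22] [-179.92, -1.89, -0.55]
61.9333 [469.64 -61.59  -8.19] [-179.93   -1.89   -0.54] [-0.6 -0.3  0.8] 25.753534504287263
```

View pics/e3.png

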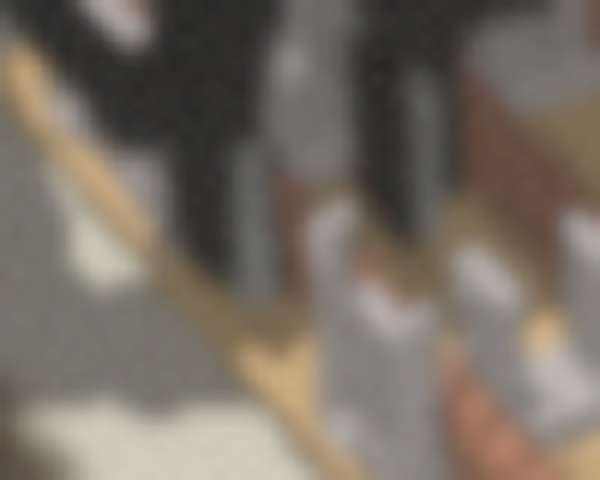

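```bash
python3 -m pendant '[[[-0.1,0,0.06,0],[0,0,0,0],[0,0,0,0],[0,0,0,0],[0,0,0,0],[0,0,0,0],[0,0,0,0],[0,0,0,0],[0,0,0,0],[0,0,0,0]]]' -1 35; python3 j.py; python3 look.py scene 230 220 330 300 7 e4.png
```

```text
time: 62.77
tool_pos: [467.7, -61.6, -9.4]
tcp_rot: [-179.9, -1.9, -0.5]
ft_force: [-0.6, -0.1, 0.4]
finger_gap: 10.2
62.77 q [-14.17, -1.91, 118.35, 0.59, 61.71, -13.9] qd [0.02, -0.0, -0.01, 0.06, -0.0, -0.07] tau [0.0, -41.0, -42.7, 0.1, -0.2, -0.0]
[467.68, -61.63, -9.36] [-179.93, -1.92, -0.55]
62.8167 [467.67 -61.64  -9.39] [-179.93   -1.92   -0.55] [-0.2 -0.5  0.6] 9.903091205758908
```

View pics/e4.png

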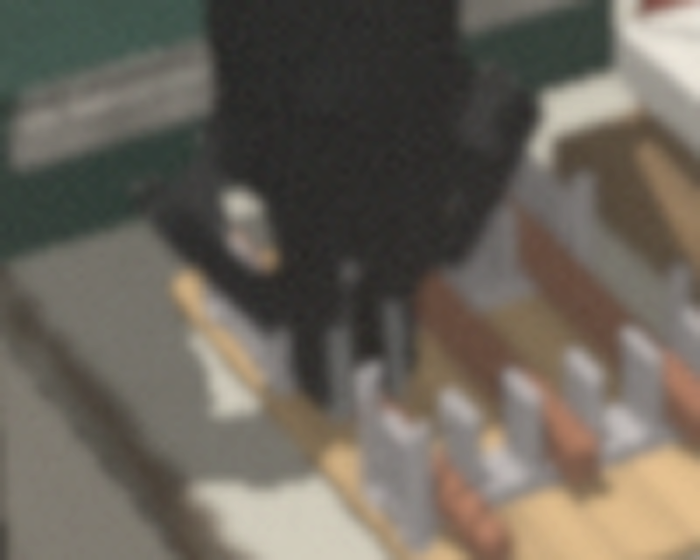

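```bash
python3 -m pendant '[[[0,0,-0.5,0],[0,0,0,0],[0,0,0,0],[0,0,-1,0],[0,0,0,0],[0,0,0,0],[0,0,-1,0],[0,0,0,0],[0,0,0,0],[0,0,-0.02,0]]]';  python3 -m pendant '[[[0,0,-1,0],[0,0,0,0],[0,0,0,0],[0,0,-1,0],[0,0,0,0],[0,0,0,0],[0,0,-1,0],[0,0,0,0],[0,0,0,0],[0,0,-0.02,0]]]'; python3 j.py; python3 look.py scene 200 150 360 310 4 e5.png
```

```text
time: 63.65
tool_pos: [465.4, -61.4, 39.7]
tcp_rot: [-179.9, -1.9, -0.6]
ft_force: [0.2, -0.7, -1.2]
finger_gap: 9.8
time: 64.48
tool_pos: [456.7, -59.9, 88.2]
tcp_rot: [-179.7, -1.0, -0.6]
ft_force: [0.2, -0.5, -0.1]
finger_gap: 9.8
64.48 q [-14.32, -10.87, 115.28, 0.55, 74.67, -13.88] qd [0.02, 0.64, 1.1, 0.08, -0.18, 0.13] tau [0.0, -37.9, -47.6, 0.1, 0.0, -0.0]
[456.71, -59.92, 88.22] [-179.7, -1.01, -0.58]
64.5333 [456.27 -59.82  87.84] [-179.69   -0.96   -0.58] [ 0.5  0.2 -1.1] 10.039212209275945
```

View pics/e5.png

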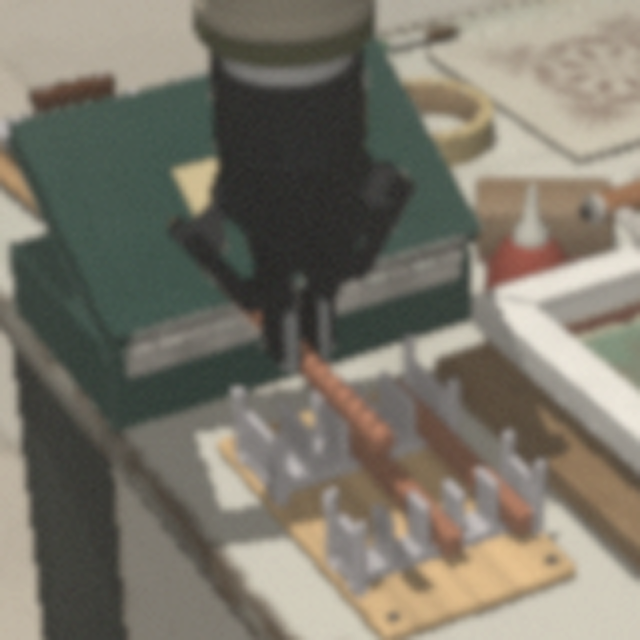

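```bash
python3 -m pendant '[[[0,0,0,0],[0,0,0,0],[0,0,0,0],[0.1,0.5,0,-0.36],[0.18,1,0,0],[0.18,1,0,0],[0.18,1,0,0],[0.18,1,0,0],[0.18,1,0,0],[0.18,1,0,0]]]';  python3 -m pendant '[[[0.18,1,0,0],[0.18,1,0,0],[0.18,1,0,0],[0.18,1,0,0],[0.18,1,0,0],[0.18,0.9,0,0],[0.1,0.6,0,0],[0,0,0,0],[0,0,0,0],[0,0,0,0]]]'; python3 j.py
```

```text
time: 65.37
tool_pos: [480.2, -189.7, 81.9]
tcp_rot: [-179.5, -0.6, 1.5]
ft_force: [0.1, 0.1, -0.7]
finger_gap: 9.9
time: 66.2
tool_pos: [506.4, -328.9, 76.4]
tcp_rot: [-179.4, -0.4, 1.3]
ft_force: [0.1, 0.0, 0.5]
finger_gap: 10.2
66.2 q [-38.35, 13.21, 92.16, 0.76, 74.7, -39.82] qd [0.16, 0.07, 0.49, 0.28, 0.1, 0.37] tau [-0.6, -59.1, -47.7, 0.0, -0.0, -0.0]
[506.37, -328.93, 76.4] [-179.39, -0.42, 1.26]
```

```bash
python3 -m pendant '[[[0,0.75,0,0],[0,0,0.3,0],[0,0,0.7,0],[0,0,0.8,0],[0,0,0.8,0],[0,0,0.6,0],[0,0,0.3,0],[0,0,0,0],[0,0,0,0],[0,0,0,0]]]'; python3 j.py; python3 look.py top 400 240 530 320 6 f1.png;  python3 look.py scene 300 280 450 420 5 f2.png
```

```text
time: 67.03
tool_pos: [506.0, -333.4, -1.9]
tcp_rot: [-179.1, -0.2, 1.6]
ft_force: [-0.1, 0.5, -0.4]
finger_gap: 9.9
67.03 q [-38.78, 19.17, 93.91, 0.91, 67.33, -40.72] qd [0.31, -0.28, -0.16, 0.07, 0.15, 0.09] tau [0.0, -61.4, -44.2, 0.1, -0.0, 0.0]
[505.99, -333.43, -1.89] [-179.09, -0.23, 1.58]
67.0833 [ 506.18 -333.63   -1.57] [-179.11   -0.25    1.58] [-0.4 -0.1 -0.5] 10.047888646941448
67.1333 [ 506.43 -333.99   -1.19] [-179.14   -0.29    1.57] [ 0.7 -0.  -0.7] 9.805268065735039
```

View pics/f1.png

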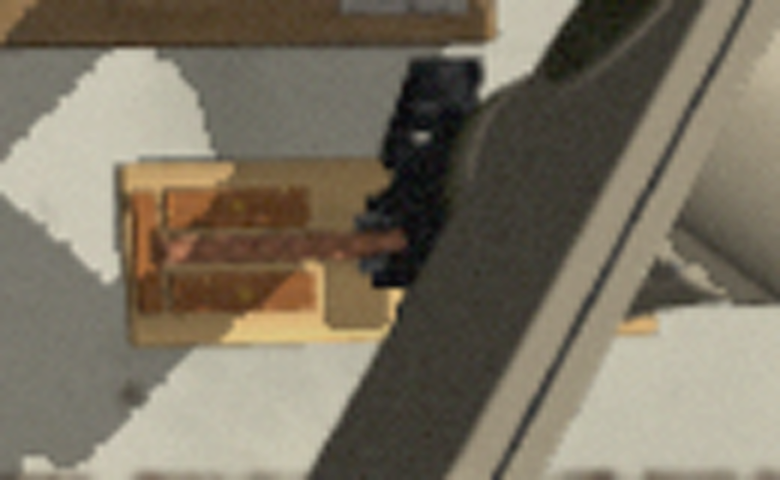

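View pics/f2.png

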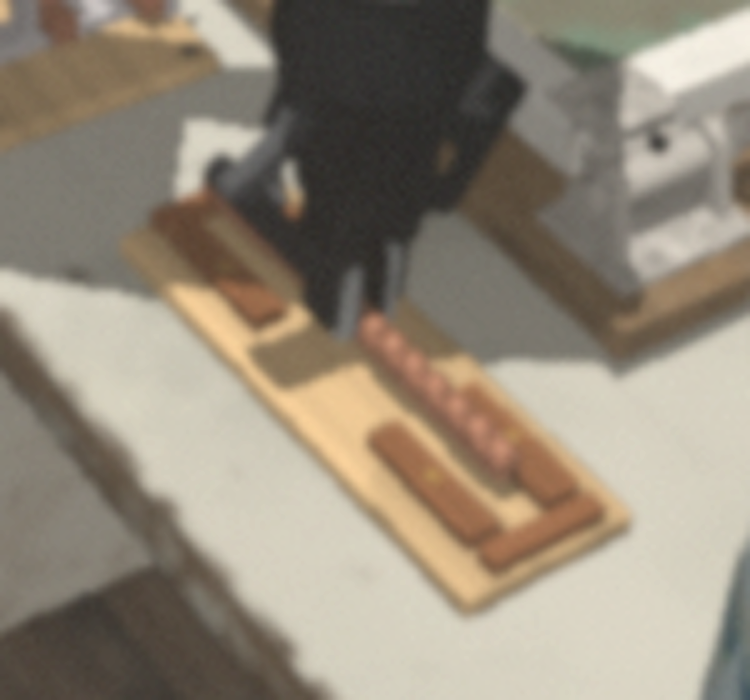

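```bash
python3 -m pendant '[[[0.02,0.48,0,0.1],[0,0,0,0],[0,0,0,0],[0,0,0,0],[0,0,0.2,0],[0,0,0,0],[0,0,0,0],[0,0,0,0],[0,0,0,0],[0,0,0,0]]]'; python3 look.py top 400 240 530 320 6 f3.png;  python3 look.py scene 300 280 450 420 5 f4.png
```

```text
time: 67.97
tool_pos: [509.2, -346.9, -2.3]
tcp_rot: [-179.4, -0.5, 1.0]
ft_force: [-0.2, 0.1, -0.7]
finger_gap: 9.7
68.0167 [ 509.21 -346.91   -2.29] [-179.36   -0.53    1.02] [ 0.1 -0.4 -1.4] 10.22092836506739
68.0667 [ 509.26 -346.97   -2.25] [-179.36   -0.54    1.02] [-0.2  1.  -0.2] 9.215500995902763
```

View pics/f3.png

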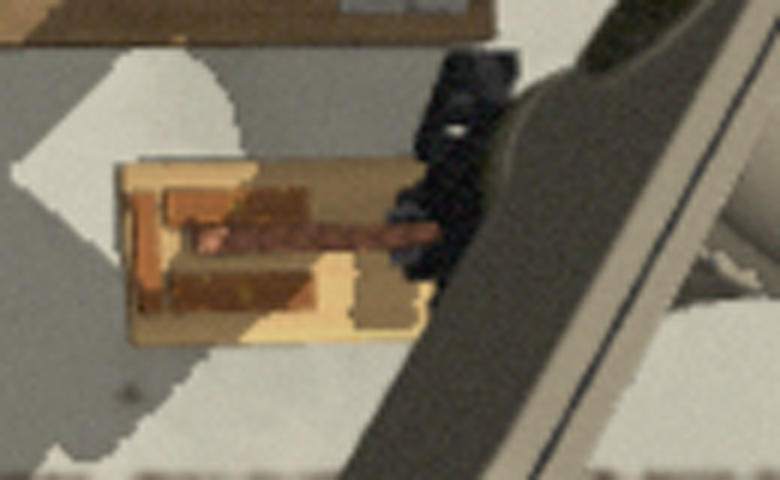

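View pics/f4.png

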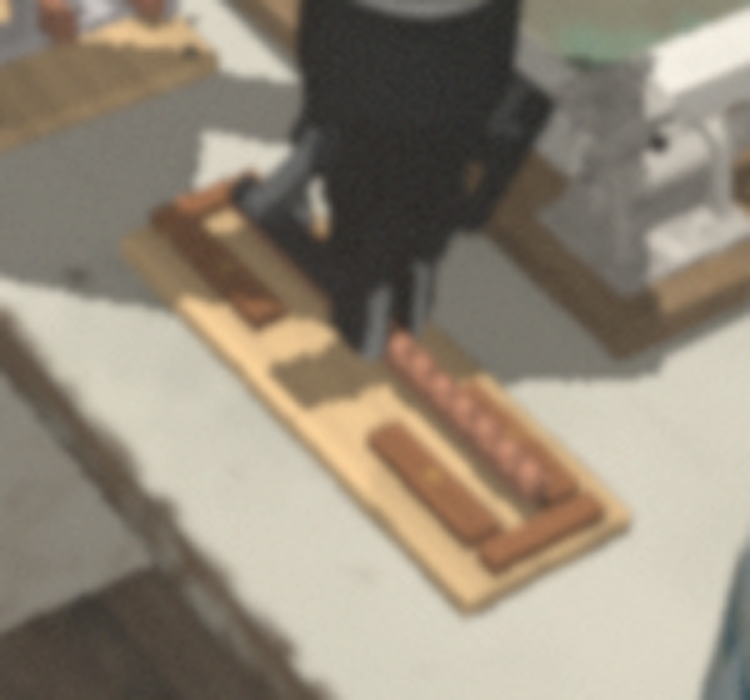

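```bash
python3 -m pendant '[[[-0.12,-0.17,0,0],[0,0,0,0],[0,0,0,0],[0,0,0,0],[0,0,0,0],[0,0,0,0],[0,0,0,0],[0,0,0,0],[0,0,0,0],[0,0,0,0]]]'; python3 j.py
```

```text
time: 68.9
tool_pos: [506.7, -343.2, -2.0]
tcp_rot: [-179.4, -0.6, 1.0]
ft_force: [0.9, -0.2, -0.4]
finger_gap: 9.7
68.9 q [-39.45, 19.6, 93.39, 0.91, 66.99, -40.84] qd [0.12, -0.03, -0.04, -0.01, 0.14, 0.09] tau [0.0, -62.2, -44.5, 0.1, 0.0, -0.0]
[506.67, -343.19, -2.02] [-179.38, -0.55, 1.03]
```

Right on. Descend to about −13, then creep to contact.

```bash
python3 -m pendant '[[[0,0,0.25,0],[0,0,0,0],[0,0,0,0],[0,0,0,0],[0,0,0,0],[0,0,0.25,0],[0,0,0,0],[0,0,0,0],[0,0,0,0],[0,0,0,0]]]'; python3 j.py;  python3 look.py scene 300 280 450 420 5 f5.png
```

```text
time: 69.73
tool_pos: [506.5, -342.8, -13.7]
tcp_rot: [-179.3, -0.5, 1.0]
ft_force: [-0.4, -0.1, -0.4]
finger_gap: 9.9
69.73 q [-39.44, 20.51, 93.62, 0.92, 65.9, -40.84] qd [-0.0, 0.16, 0.15, 0.09, 0.02, -0.01] tau [0.0, -62.3, -43.8, 0.1, 0.0, -0.0]
[506.45, -342.84, -13.67] [-179.34, -0.52, 1.02]
69.7833 [ 506.45 -342.86  -13.65] [-179.34   -0.52    1.02] [ 0.5 -0.1 -1. ] 9.908666079787306
```

View pics/f5.png

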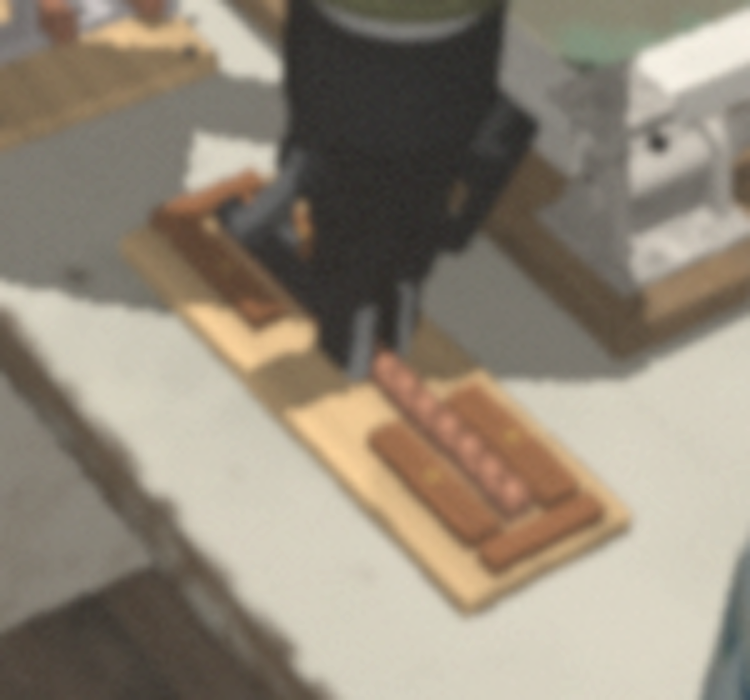

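Liner is in the groove between the fences. A little lower, then release.

```bash
python3 -m pendant '[[[0,0,0.07,0],[0,0,0,0],[0,0,0,0],[0,0,0,0],[0,0,0,0],[0,0,0,0],[0,0,0,0],[0,0,0,0],[0,0,0,0],[0,0,0,0]]]'; python3 j.py
```

```text
time: 70.62
tool_pos: [506.8, -343.1, -14.6]
tcp_rot: [-179.4, -0.6, 1.0]
ft_force: [-0.5, -0.6, -1.4]
finger_gap: 9.9
70.62 q [-39.44, 20.6, 93.62, 0.92, 65.75, -40.84] qd [-0.02, -0.06, 0.02, 0.09, -0.16, 0.12] tau [-0.0, -62.5, -43.9, 0.1, 0.0, -0.0]
[506.83, -343.13, -14.64] [-179.38, -0.56, 1.02]
```

```bash
python3 -m pendant '[[[0,0,0.06,0],[0,0,0,0],[0,0,0,0],[0,0,0,0],[0,0,0,0],[0,0,0,0],[0,0,0,0],[0,0,0,0],[0,0,0,0],[0,0,0,0]]]'; python3 j.py
```

```text
time: 71.45
tool_pos: [507.2, -343.4, -15.2]
tcp_rot: [-179.4, -0.6, 1.0]
ft_force: [-0.8, 0.1, 0.4]
finger_gap: 9.8
71.45 q [-39.43, 20.66, 93.61, 0.91, 65.65, -40.84] qd [-0.03, 0.12, 0.05, -0.02, -0.02, -0.15] tau [-0.1, -61.8, -43.6, 0.1, -0.2, -0.0]
[507.24, -343.38, -15.19] [-179.41, -0.6, 1.03]
```

```bash
python3 -m pendant '[[[0,0,0,0],[0,0,0,0],[0,0,0,0],[0,0,0,0],[0,0,0,0],[0,0,0,0],[0,0,0,0],[0,0,-0.5,0],[0,0,-1,0],[0,0,-1,0]]]' -0.4;python3 -m pendant '[[[0,0,-1,0],[0,0,-1,0],[0,0,-1,0],[0,0,-1,0],[0,0,-1,0],[0,0,-1,0],[0,0,-1,0],[0,0,0,0],[0,0,0,0],[0,0,0,0]]]'; python3 j.py;  python3 look.py scene 300 280 450 420 5 f6.png;  python3 look.py top 400 240 530 320 6 f7.png
```

```text
time: 72.28
tool_pos: [503.0, -340.9, 31.1]
tcp_rot: [-179.0, -0.1, 1.0]
ft_force: [0.0, 0.3, -0.3]
finger_gap: 25.4
time: 73.12
tool_pos: [504.4, -344.9, 191.9]
tcp_rot: [-179.5, -0.7, 1.0]
ft_force: [0.3, 0.6, 0.6]
finger_gap: 25.7
73.12 q [-39.71, 9.09, 84.45, 0.83, 86.23, -40.8] qd [-0.01, -0.16, 0.53, -0.08, 0.0, 0.08] tau [-0.0, -58.1, -49.8, 0.1, 0.1, 0.0]
[504.43, -344.94, 191.91] [-179.52, -0.72, 1.03]
73.1667 [ 504.19 -344.75  191.3 ] [-179.49   -0.68    1.03] [-0.3 -0.7  0.1] 25.304182025017614
73.2167 [ 503.86 -344.45  190.42] [-179.43   -0.61    1.03] [-0.1  0.1  0.4] 26.031225181957907
```

View pics/f6.png

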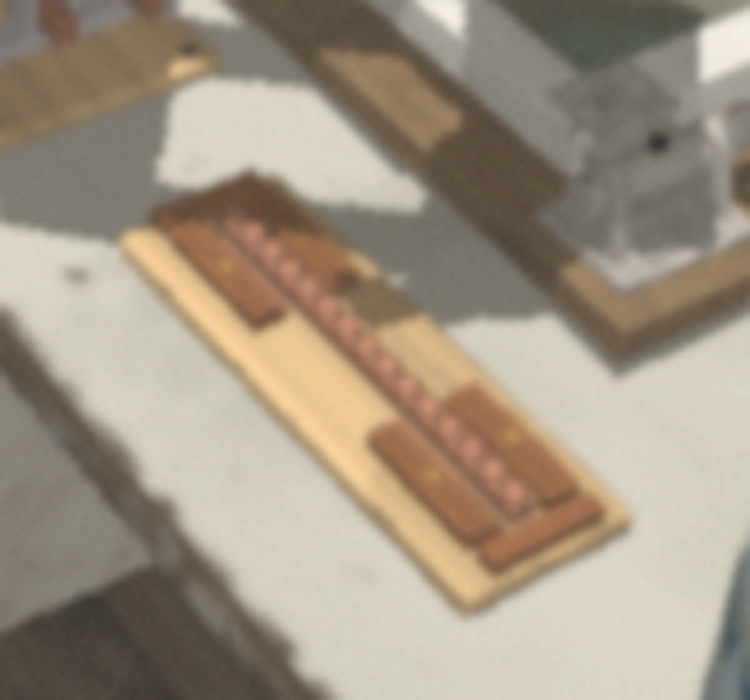

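View pics/f7.png

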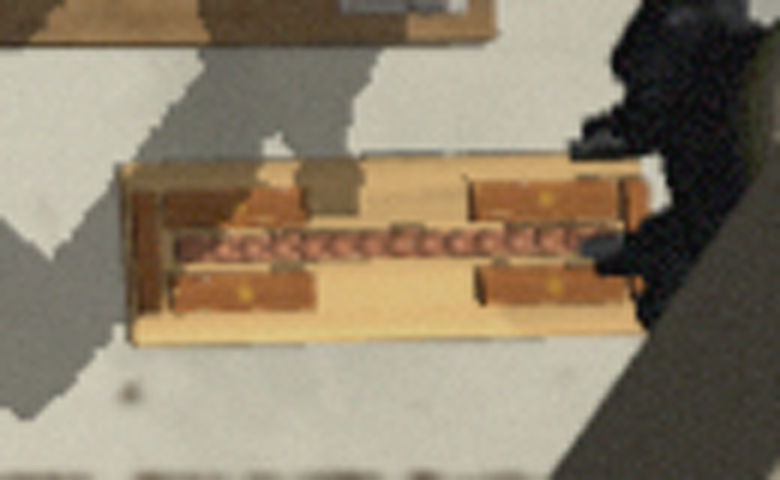

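```bash
python3 look.py top 135 235 255 315 6.5 g1.png
```

```text
73.2667 [ 503.61 -344.27  189.86] [-179.39   -0.57    1.03] [-0.7 -0.1 -1.4] 25.659464532633784
```

View pics/g1.png

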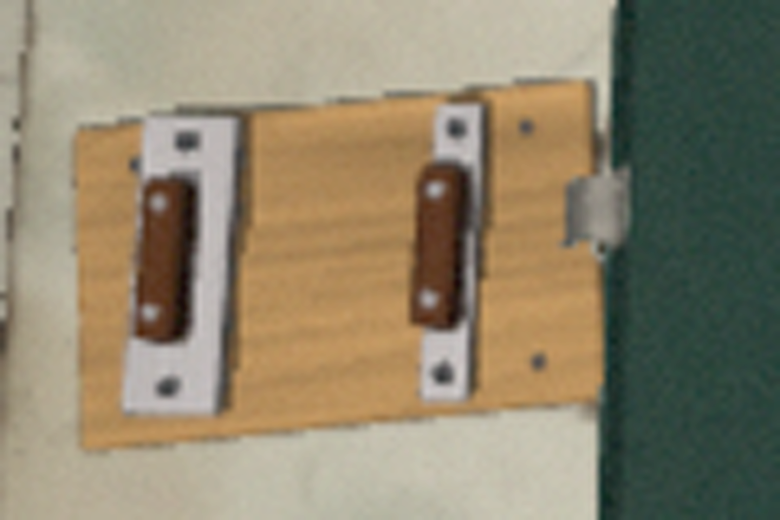

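Run:
```python
from h import *
T=lambda p:un(p,135,235,6.5)
for nm,h1,h2,s1,s2 in(("broad",(187,140),(167,386),(158,202),(150,312)),("narrow",(456,128),(443,372),(435,189),(428,298))):
    for a,b,z in((h1,h2,41),(s1,s2,65)):
        A=back("top",*T(a),z);B=back("top",*T(b),z); d=A-B
        print(nm,z,((A+B)/2)[:2].round(1),np.degrees(np.arctan2(d[1],d[0])).round(2),np.hypot(*d[:2]).round(1))
```

```text
broad 41 [520.9 399.1] -1.09 92.0
broad 65 [520.4 398.9] -0.51 40.2
narrow 41 [525.2 297.2] -0.52 91.3
narrow 65 [524.8 297.5] -1.08 39.9
```

```bash
python3 -m pendant '[[[0,0,0,0],[0,0,0,0],[0,-0.5,-0.3,0],[0.02,-1,-0.3,-1],[0.1,-1,-0.3,-1],[0.18,-0.98,-0.2,-1],[0.26,-0.97,0,-1],[0.33,-0.94,0,-1],[0.41,-0.91,0,-1],[0.48,-0.88,0,-1]]]' -0.3; python3 -m pendant '[[[0.55,-0.84,0,-1],[0.61,-0.79,0,-1],[0.67,-0.74,0,-1],[0.73,-0.68,0,-1],[0.78,-0.62,0,-1],[0.83,-0.56,0,-1],[0.87,-0.49,0,-1],[0.91,-0.42,0,-1],[0.94,-0.35,0,-1],[0.96,-0.27,0,-1]]]'; python3 j.py
```

```text
time: 74.1
tool_pos: [498.4, -185.8, 209.9]
tcp_rot: [-179.1, -0.6, 34.1]
ft_force: [0.2, -0.4, 0.2]
finger_gap: 29.8
time: 74.93
tool_pos: [485.5, 30.8, 214.7]
tcp_rot: [-179.7, -1.2, 82.4]
ft_force: [0.4, 0.3, 0.4]
finger_gap: 30.1
74.93 q [-3.42, -10.57, 101.57, 1.22, 89.24, -85.85] qd [30.0, -2.26, 1.49, 0.24, 0.42, -27.79] tau [-3.4, -40.7, -50.1, 0.1, 0.1, 1.0]
[485.52, 30.76, 214.72] [-179.66, -1.2, 82.41]
```

```bash
python3 -m pendant '[[[1,0.1,0,-0.7],[1,0.15,0,-0.4],[1,0.15,0,0],[1,0.15,0,0],[1,0.15,0,0],[1,0.15,0,0],[1,0.15,0,0],[1,0.15,0,0],[1,0.15,0,0],[1,0.15,0,0]]]'; python3 -m pendant '[[[1,0.15,0,0],[0.9,0.15,0,0],[0.4,0.1,0,0],[0,0,0,0],[0,0,0,0],[0,0,0,0],[0,0,0,0],[0,0,0,0],[0,0,0,0],[0,0,0,0]]]'; python3 j.py
```

```text
time: 75.77
tool_pos: [516.7, 244.8, 220.1]
tcp_rot: [-179.6, -1.3, 88.3]
ft_force: [0.5, 0.0, 0.2]
finger_gap: 30.2
time: 76.6
tool_pos: [522.2, 294.2, 220.9]
tcp_rot: [-179.3, -1.2, 88.4]
ft_force: [-0.5, 0.6, -1.0]
finger_gap: 30.1
76.6 q [23.58, 6.89, 83.85, 1.38, 89.34, -64.85] qd [-0.65, -0.46, 0.41, -0.07, 0.03, -0.19] tau [0.1, -56.6, -50.3, 0.2, 0.0, -0.0]
[522.23, 294.21, 220.91] [-179.35, -1.21, 88.41]
```

```bash
cat > go.py <<'E'
import sys,numpy as np
from scipy.spatial.transform import Rotation as Ro
from bench import sense
gx,gy,z=map(float,sys.argv[1:4]); yaw=float(sys.argv[4]) if len(sys.argv)>4 else None
s=sense(); R=Ro.from_euler('xyz',s["tcp_rot"],degrees=True).as_matrix(); zd=R[:,2]; p=s["tool_pos"]
t=np.array([gx,gy,0])+45*zd; t[2]=z
d=R.T@(t-p)/20
print(s["time"].round(2) if hasattr(s["time"],"round") else s["time"],"G",(p-45*zd)[:2].round(1),"z",p[2].round(1),"rot",s["tcp_rot"].round(2),"units",d.round(2),"turn",None if yaw is None else round(-np.radians(yaw-s["tcp_rot"][2])/.08,2),"F",s["ft_force"].round(1))
E
python3 go.py 525.9 296 60 89.4
```

```text
76.6 G [522.7 293.2] z 220.9 rot [-179.35   -1.21   88.41] units [-0.03  0.25  8.04] turn -0.22 F [-0.5  0.6 -1. ]
```

```bash
python3 -m pendant '[[[-0.03,0.25,0.5,-0.22],[0,0,1,0],[0,0,1,0],[0,0,1,0],[0,0,1,0],[0,0,1,0],[0,0,1,0],[0,0,1,0],[0,0,0.4,0],[0,0,0,0]]]'; python3 -m pendant '[[[0,0,0,0],[0,0,0,0],[0,0,0,0],[0,0,0,0],[0,0,0,0],[0,0,0,0],[0,0,0,0],[0,0,0,0],[0,0,0,0],[0,0,0,0]]]';python3 go.py 525.9 296 19 89.4; python3 look.py top 135 235 255 315 6.5 g2.png;python3 look.py scene 130 100 330 250 4 g3.png
```

```text
time: 77.43
tool_pos: [529.5, 293.5, 52.5]
tcp_rot: [-179.6, -1.3, 89.7]
ft_force: [0.1, -0.0, -0.1]
finger_gap: 29.9
time: 78.27
tool_pos: [533.9, 294.9, 59.3]
tcp_rot: [179.9, -1.5, 89.8]
ft_force: [-0.6, 0.5, 0.3]
finger_gap: 29.8
78.2667 G [533.8 293.7] z 59.3 rot [179.89  -1.48  89.8 ] units [ 0.06 -0.4   2.02] turn 0.09 F [-0.6  0.5  0.3]
78.3167 [533.91 294.83  59.26] [179.89  -1.47  89.8 ] [ 1.  -0.6 -0. ] 29.92792941866202
78.3667 [533.82 294.82  59.12] [179.91  -1.47  89.8 ] [-1.1 -0.9 -0.1] 30.278249282163028
```

View pics/g2.png

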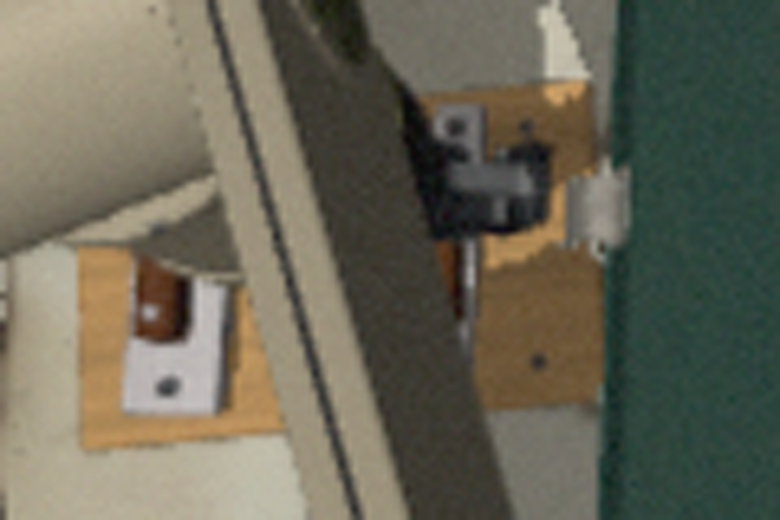

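View pics/g3.png

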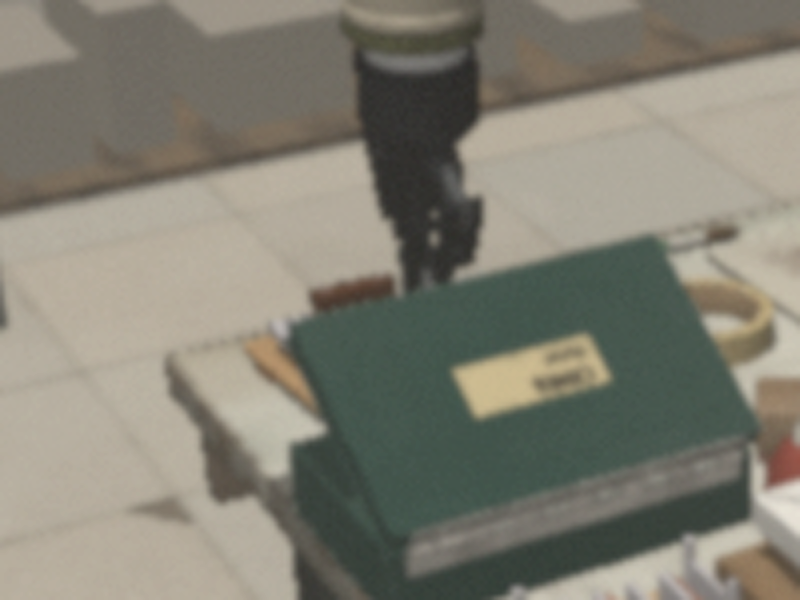

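```bash
python3 -m pendant '[[[0.06,-0.4,0,0.09],[0,0,0,0],[0,0,0.4,0],[0,0,0.4,0],[0,0,0.4,0],[0,0,0.4,0],[0,0,0.3,0],[0,0,0,0],[0,0,0,0],[0,0,0,0]]]'; python3 go.py 525.9 296 19 89.4
```

```text
time: 79.2
tool_pos: [522.8, 296.4, 14.1]
tcp_rot: [-179.8, -1.4, 89.3]
ft_force: [1.3, -0.2, -0.2]
finger_gap: 29.9
79.2 G [522.9 295.3] z 14.1 rot [-179.84   -1.36   89.34] units [ 0.04  0.15 -0.24] turn -0.01 F [ 1.3 -0.2 -0.2]
```

```bash
python3 -m pendant '[[[0.04,0.15,-0.2,0],[0,0,0,0],[0,0,0,0],[0,0,0,0],[0,0,0,0],[0,0,0,0],[0,0,0,0],[0,0,0,0],[0,0,0,0],[0,0,0,0]]]'; python3 go.py 525.9 296 19 89.4
```

```text
time: 80.03
tool_pos: [528.1, 297.9, 21.1]
tcp_rot: [179.9, -1.5, 89.3]
ft_force: [-0.2, 0.3, -0.0]
finger_gap: 29.9
80.0333 G [528.1 296.7] z 21.1 rot [179.94  -1.46  89.34] units [-0.04 -0.11  0.11] turn -0.01 F [-0.2  0.3 -0. ]
```

```bash
python3 -m pendant '[[[-0.04,-0.11,0.1,0],[0,0,0,0],[0,0,0,0],[0,0,0,0],[0,0,0,0],[0,0,0,0],[0,0,0,0],[0,0,0,0],[0,0,0,0],[0,0,0,0]]]' -1 60; python3 go.py 525.9 296 19 89.4
```

```text
time: 80.87
tool_pos: [526.1, 297.0, 19.3]
tcp_rot: [179.9, -1.5, 89.3]
ft_force: [0.4, -0.2, 0.3]
finger_gap: 14.6
80.8667 G [526.  295.9] z 19.3 rot [179.89  -1.47  89.33] units [ 0.01 -0.    0.01] turn -0.01 F [ 0.4 -0.2  0.3]
```

```bash
python3 -m pendant '[[[0,0,-0.4,0],[0,0,0,0],[0,0,0,0],[0,0,0,0],[0,0,-0.6,0],[0,0,-1,0],[0,0,-1,0],[0,0,-1,0],[0,0,-1,0],[0,0,-1,0]]]'; python3 -m pendant '[[[0,0,-1,0],[0,0,-1,0],[0,0,-0.8,0],[-0.4,0,-0.4,0],[-0.8,-0.03,-0.2,0],[-1,-0.04,0,0],[-1,-0.04,0,0],[-1,-0.04,0,0],[-1,-0.04,0,0],[-1,-0.04,0,0]]]'; python3 go.py 507.4 -111 100 89.4
```

```text
time: 81.7
tool_pos: [519.3, 291.2, 138.5]
tcp_rot: [-179.2, -1.1, 89.3]
ft_force: [0.4, -0.1, -1.5]
finger_gap: 14.8
time: 82.53
tool_pos: [514.9, 162.9, 219.8]
tcp_rot: [-179.9, -1.4, 89.7]
ft_force: [0.4, 0.6, -2.3]
finger_gap: 14.7
82.5333 G [515.  161.8] z 219.8 rot [-179.89   -1.36   89.7 ] units [-13.78  -0.3    5.66] turn 0.06 F [ 0.4  0.6 -2.3]
```

```bash
python3 -m pendant '[[[-1,-0.02,0,0],[-1,-0.02,0,0],[-1,-0.02,0,0],[-1,-0.02,0,0],[-1,-0.02,0,0],[-1,-0.02,0,0],[-1,-0.02,0,0],[-1,-0.02,0,0],[-1,-0.02,0,0],[-1,0,0,0]]]'; python3 go.py 507.4 -111 100 89.4
```

```text
time: 83.37
tool_pos: [503.2, -52.1, 214.8]
tcp_rot: [-179.7, -1.2, 89.6]
ft_force: [-0.3, 0.1, -1.4]
finger_gap: 14.3
83.3667 G [503.4 -53.1] z 214.8 rot [-179.66   -1.25   89.64] units [-3.02  0.25  5.67] turn 0.05 F [-0.3  0.1 -1.4]
```

```bash
python3 -m pendant '[[[-1,0.1,0,0],[-1,0.1,0,0],[-0.4,0.05,0.3,0],[0,0,0.8,0],[0,0,1,0],[0,0,1,0],[0,0,1,0],[0,0,0.7,0],[0,0,0.3,0],[0,0,0,0]]]'; python3 -m pendant '[[[0,0,0,0],[0,0,0,0],[0,0,0,0],[0,0,0,0],[0,0,0,0],[0,0,0,0],[0,0,0,0],[0,0,0,0],[0,0,0,0],[0,0,0,0]]]';python3 go.py 507.4 -111 50 89.4
```

```text
time: 84.2
tool_pos: [501.8, -106.8, 106.5]
tcp_rot: [-179.5, -1.2, 89.2]
ft_force: [-1.1, 0.1, -2.6]
finger_gap: 14.4
time: 85.03
tool_pos: [504.7, -107.5, 112.0]
tcp_rot: [-180.0, -1.1, 89.2]
ft_force: [0.2, -0.3, -2.3]
finger_gap: 14.6
85.0333 G [ 504.7 -108.3] z 112.0 rot [-179.95   -1.06   89.21] units [-0.19  0.14  3.1 ] turn -0.04 F [ 0.2 -0.3 -2.3]
```

```bash
python3 -m pendant '[[[-0.15,0.1,0.4,-0.04],[0,0,0.6,0],[0,0,0.6,0],[0,0,0.4,0],[0,0,0.2,0],[0,0,0,0],[0,0,0,0],[0,0,0,0],[0,0,0,0],[0,0,0,0]]]';python3 go.py 507.4 -111 50 89.4; python3 look.py scene 250 200 350 300 6 k1.png
```

```text
time: 85.87
tool_pos: [505.8, -109.8, 61.9]
tcp_rot: [-179.8, -1.1, 89.4]
ft_force: [-0.3, 0.5, -1.4]
finger_gap: 14.8
85.8667 G [ 505.9 -110.7] z 61.9 rot [-179.82   -1.11   89.41] units [-0.03  0.08  0.59] turn 0.0 F [-0.3  0.5 -1.4]
85.9167 [ 505.94 -109.86   62.07] [-179.84   -1.1    89.41] [ 0.1 -0.3 -1.6] 14.322214667470199
```

View pics/k1.png

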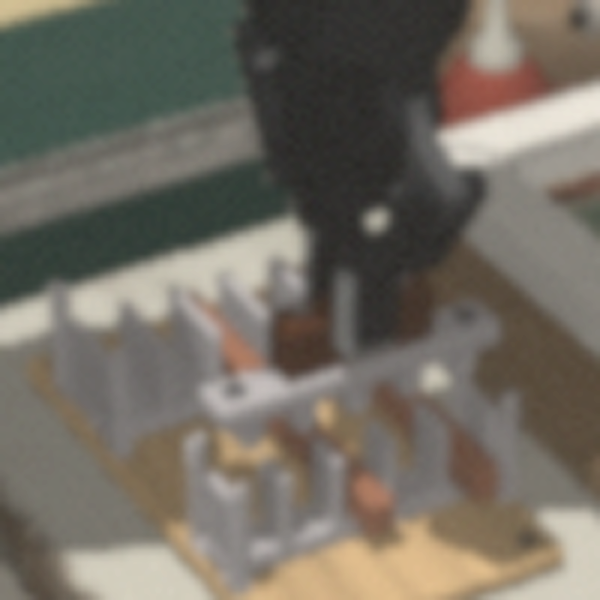

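```bash
python3 -m pendant '[[[-0.03,0.08,0,0],[0,0,0,0],[0,0,0,0],[0,0,0.3,0],[0,0,0.25,0],[0,0,0,0],[0,0,0,0],[0,0,0,0],[0,0,0,0],[0,0,0,0]]]';python3 go.py 507.4 -111 34.3 89.4
```

```text
time: 86.75
tool_pos: [508.4, -110.6, 50.8]
tcp_rot: [-179.9, -1.1, 89.4]
ft_force: [0.1, 0.1, -2.7]
finger_gap: 14.2
86.75 G [ 508.5 -111.4] z 50.8 rot [-179.94   -1.07   89.42] units [ 0.   -0.05  0.83] turn 0.0 F [ 0.1  0.1 -2.7]
```

```bash
python3 -m pendant '[[[0,-0.05,0,0],[0,0,0,0],[0,0,0,0],[0,0,0.25,0],[0,0,0,0],[0,0,0,0],[0,0,0.2,0],[0,0,0,0],[0,0,0,0],[0,0,0,0]]]';python3 go.py 507.4 -111 34.3 89.4
```

```text
time: 87.58
tool_pos: [507.4, -110.4, 41.0]
tcp_rot: [-180.0, -1.1, 89.4]
ft_force: [-0.6, 0.4, -1.6]
finger_gap: 14.7
87.5833 G [ 507.5 -111.2] z 41.0 rot [-179.96   -1.06   89.42] units [ 0.01 -0.    0.34] turn 0.0 F [-0.6  0.4 -1.6]
```

```bash
python3 -m pendant '[[[0,0,0.2,0],[0,0,0,0],[0,0,0,0],[0,0,0,0],[0,0,0.12,0],[0,0,0,0],[0,0,0,0],[0,0,0,0],[0,0,0,0],[0,0,0,0]]]';python3 go.py 507.4 -111 34.3 89.4
```

```text
time: 88.42
tool_pos: [507.9, -110.4, 34.4]
tcp_rot: [180.0, -1.0, 89.4]
ft_force: [-0.4, 0.1, -1.7]
finger_gap: 14.5
88.4167 G [ 507.9 -111.3] z 34.4 rot [179.99  -1.04  89.42] units [ 0.01 -0.02  0.01] turn 0.0 F [-0.4  0.1 -1.7]
```

```bash
python3 -m pendant '[[[0,0,0.05,0],[0,0,0,0],[0,0,0,0],[0,0,0,0],[0,0,0.03,0],[0,0,0,0],[0,0,0,0],[0,0,0,0],[0,0,0,0],[0,0,0,0]]]';python3 go.py 507.4 -111 34.3 89.4
```

```text
time: 89.25
tool_pos: [508.4, -110.6, 34.3]
tcp_rot: [179.9, -1.0, 89.4]
ft_force: [-1.0, 0.9, 0.7]
finger_gap: 14.6
89.25 G [ 508.3 -111.4] z 34.3 rot [179.95  -1.02  89.42] units [ 0.02 -0.05 -0.  ] turn 0.0 F [-1.   0.9  0.7]
```

Seated (weight transferred). Release and let it settle before lifting.

```bash
python3 -m pendant '[[[0,0,0,0],[0,0,0,0],[0,0,0,0],[0,0,0,0],[0,0,0,0],[0,0,0,0],[0,0,0,0],[0,0,-0.4,0],[0,0,-0.8,0],[0,0,-1,0]]]' -0.3; python3 -m pendant '[[[0,0,-1,0],[0,0,-1,0],[0,0,-1,0],[0,0,-1,0],[0,0,-1,0],[0,0,-1,0],[0,0,-1,0],[0.3,0.02,-0.5,0],[0.8,0.02,0,0],[1,0.02,0,0]]]'; python3 go.py 521.5 397.9 60 89.4; python3 look.py scene 250 200 350 300 6 k2.png
```

```text
time: 90.08
tool_pos: [505.2, -110.3, 75.6]
tcp_rot: [-179.6, -1.2, 89.4]
ft_force: [0.9, -0.7, -0.6]
finger_gap: 29.8
time: 90.92
tool_pos: [508.7, -73.3, 245.1]
tcp_rot: [179.8, -0.9, 89.2]
ft_force: [0.3, -0.4, 0.2]
finger_gap: 29.6
90.9167 G [508.5 -74. ] z 245.1 rot [179.8   -0.93  89.16] units [23.45  0.27  9.63] turn -0.05 F [ 0.3 -0.4  0.2]
90.9667 [509.03 -69.67 245.46] [179.75  -1.05  89.27] [1.8 1.7 1. ] 29.78959097934855
```

View pics/k2.png

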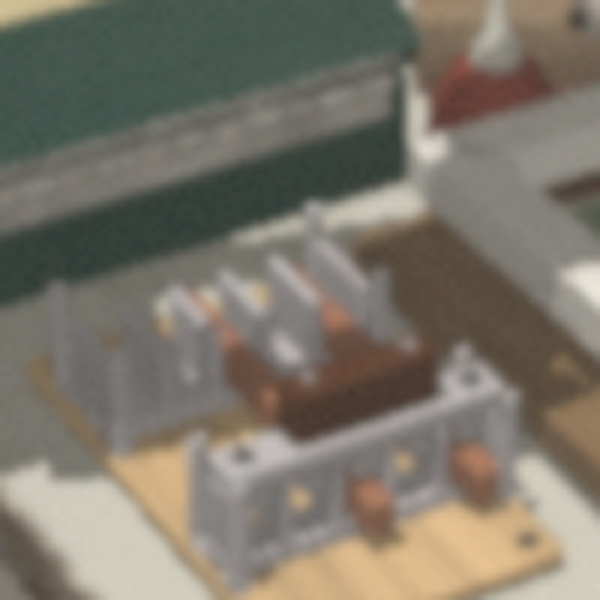

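```bash
python3 -m pendant '[[[1,0.02,0,0],[1,0.02,0,0],[1,0.02,0,0],[1,0.02,0,0],[1,0.02,0,0],[1,0.02,0,0],[1,0.02,0,0],[1,0.02,0,0],[1,0.02,0,0],[1,0.02,0,0]]]'; python3 -m pendant '[[[1,0.02,0,0],[1,0.02,0,0],[1,0.02,0,0],[1,0.02,0,0],[1,0.02,0,0],[1,0.02,0,0],[1,0.02,0,0],[1,0.02,0,0],[1,0.02,0,0],[1,0,0,0]]]'; python3 go.py 521.5 397.9 60 89.4
```

```text
time: 91.8
tool_pos: [512.5, 141.2, 248.9]
tcp_rot: [179.9, -1.1, 89.2]
ft_force: [-0.6, -0.9, 0.5]
finger_gap: 29.8
time: 92.63
tool_pos: [512.9, 354.8, 250.5]
tcp_rot: [-179.8, -1.0, 89.4]
ft_force: [-0.2, -0.2, 0.1]
finger_gap: 30.4
92.6333 G [513.1 354. ] z 250.5 rot [-179.78   -1.01   89.37] units [2.03 0.43 9.56] turn -0.01 F [-0.2 -0.2  0.1]
```

```bash
python3 -m pendant '[[[1,0.2,0,0],[0.5,0.2,0.4,0],[0,0,1,0],[0,0,1,0],[0,0,1,0],[0,0,1,0],[0,0,1,0],[0,0,1,0],[0,0,1,0],[0,0,0.8,0]]]'; python3 -m pendant '[[[0,0,0.4,0],[0,0,0.2,0],[0,0,0,0],[0,0,0,0],[0,0,0,0],[0,0,0,0],[0,0,0,0],[0,0,0,0],[0,0,0,0],[0,0,0,0]]]'; python3 go.py 521.5 397.9 19 89.4
```

```text
time: 93.47
tool_pos: [516.8, 400.2, 83.6]
tcp_rot: [-179.9, -1.3, 89.9]
ft_force: [-0.2, -0.5, -0.2]
finger_gap: 30.2
time: 94.3
tool_pos: [515.7, 401.4, 71.7]
tcp_rot: [-179.9, -1.3, 89.9]
ft_force: [-0.1, 0.0, 0.4]
finger_gap: 29.6
94.3 G [515.8 400.4] z 71.7 rot [-179.88   -1.3    89.92] units [-0.18  0.29  2.63] turn 0.11 F [-0.1  0.   0.4]
```

```bash
python3 -m pendant '[[[-0.18,0.29,0,0.11],[0,0,0.4,0],[0,0,0.5,0],[0,0,0.5,0],[0,0,0.5,0],[0,0,0.3,0],[0,0,0.15,0],[0,0,0,0],[0,0,0,0],[0,0,0,0]]]'; python3 go.py 521.5 397.9 19 89.4
```

```text
time: 95.13
tool_pos: [520.4, 397.3, 16.6]
tcp_rot: [-179.7, -1.2, 89.3]
ft_force: [-0.3, 0.2, -0.4]
finger_gap: 29.8
95.1333 G [520.6 396.4] z 16.6 rot [-179.65   -1.16   89.34] units [ 0.08  0.04 -0.12] turn -0.01 F [-0.3  0.2 -0.4]
```

```bash
python3 -m pendant '[[[0.06,0,-0.06,0],[0,0,0,0],[0,0,0,0],[0,0,0,0],[0,0,0,0],[0,0,0,0],[0,0,0,0],[0,0,0,0],[0,0,0,0],[0,0,0,0]]]'; python3 go.py 521.5 397.9 19 89.4
```

```text
time: 95.97
tool_pos: [522.3, 399.9, 21.3]
tcp_rot: [-179.9, -1.3, 89.4]
ft_force: [0.2, 0.1, -0.2]
finger_gap: 30.1
95.9667 G [522.3 398.9] z 21.3 rot [-179.9    -1.32   89.36] units [-0.05 -0.04  0.11] turn -0.01 F [ 0.2  0.1 -0.2]
```

```bash
python3 -m pendant '[[[-0.05,-0.04,0.11,0],[0,0,0,0],[0,0,0,0],[0,0,0,0],[0,0,0,0],[0,0,0,0],[0,0,0,0],[0,0,0,0],[0,0,0,0],[0,0,0,0]]]' -1 60; python3 go.py 521.5 397.9 19 89.4; python3 look.py top 135 235 255 315 6.5 m1.png
```

```text
time: 96.8
tool_pos: [521.7, 398.9, 19.1]
tcp_rot: [-179.9, -1.3, 89.3]
ft_force: [0.4, -0.1, 0.8]
finger_gap: 14.5
96.8 G [521.7 397.8] z 19.1 rot [-179.92   -1.33   89.34] units [ 0.   -0.01  0.  ] turn -0.01 F [ 0.4 -0.1  0.8]
96.85 [521.66 398.86  19.08] [-179.93   -1.33   89.35] [-0.7 -1.2  1.2] 14.365149221557624
```

View pics/m1.png

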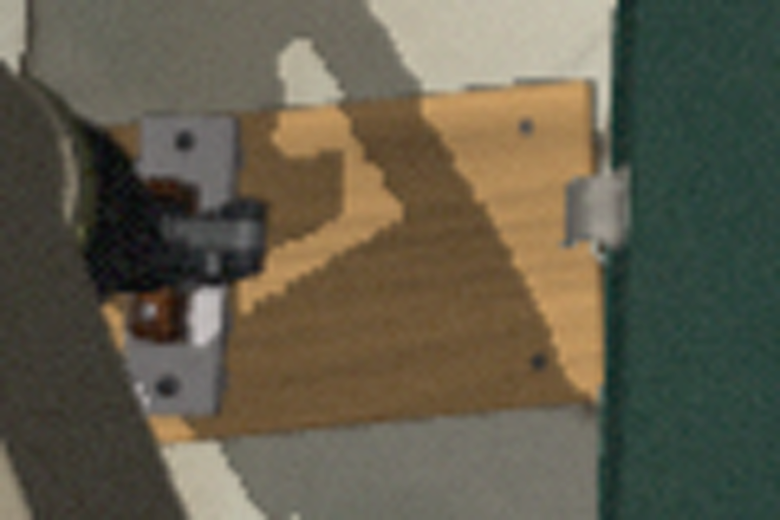

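```bash
python3 -m pendant '[[[0,0,-0.4,0],[0,0,0,0],[0,0,0,0],[0,0,0,0],[0,0,0,0],[0,0,-0.6,0],[0,0,-1,0],[0,0,-1,0],[0,0,-1,0],[0,0,-1,0]]]'; python3 -m pendant '[[[0,0,-1,0],[0,0,-1,0],[0,0,-1,0],[0,0,-0.8,0],[-0.4,0,-0.4,0],[-0.8,-0.03,-0.2,0],[-1,-0.04,0,0],[-1,-0.04,0,0],[-1,-0.04,0,0],[-1,-0.04,0,0]]]'; python3 go.py 508.4 -9.7 100 89.4
```

```text
time: 97.68
tool_pos: [514.7, 392.3, 114.1]
tcp_rot: [-178.9, -0.7, 89.3]
ft_force: [-0.3, -0.1, -4.2]
finger_gap: 14.8
time: 98.52
tool_pos: [512.2, 286.0, 218.2]
tcp_rot: [-179.6, -1.1, 89.7]
ft_force: [-0.4, -0.8, -3.5]
finger_gap: 14.7
98.5167 G [512.5 285.1] z 218.2 rot [-179.59   -1.13   89.67] units [-14.85  -0.08   5.62] turn 0.06 F [-0.4 -0.8 -3.5]
```

```bash
python3 -m pendant '[[[-1,0,0,0],[-1,0,0,0],[-1,0,0,0],[-1,0,0,0],[-1,0,0,0],[-1,0,0,0],[-1,0,0,0],[-1,0,0,0],[-1,0,0,0],[-1,0,0,0]]]'; python3 go.py 508.4 -9.7 100 89.4
```

```text
time: 99.35
tool_pos: [504.9, 70.3, 214.4]
tcp_rot: [-179.5, -1.0, 89.6]
ft_force: [-0.4, 0.2, -4.6]
finger_gap: 14.7
99.35 G [505.3  69.5] z 214.4 rot [-179.45   -0.97   89.63] units [-4.06  0.23  5.65] turn 0.05 F [-0.4  0.2 -4.6]
```

```bash
python3 -m pendant '[[[-1,0.1,0,0],[-1,0.1,0,0],[-1,0.05,0,0],[-0.5,0,0.3,0],[0,0,0.8,0],[0,0,1,0],[0,0,1,0],[0,0,1,0],[0,0,0.7,0],[0,0,0.3,0]]]'; python3 -m pendant '[[[0,0,0,0],[0,0,0,0],[0,0,0,0],[0,0,0,0],[0,0,0,0],[0,0,0,0],[0,0,0,0],[0,0,0,0],[0,0,0,0],[0,0,0,0]]]';python3 go.py 508.4 -9.7 64 89.4
```

```text
time: 100.18
tool_pos: [504.9, -9.6, 108.6]
tcp_rot: [-179.7, -0.8, 89.2]
ft_force: [-1.0, 0.2, -3.9]
finger_gap: 14.3
time: 101.02
tool_pos: [506.1, -9.5, 111.9]
tcp_rot: [-179.9, -0.8, 89.2]
ft_force: [-0.1, 0.2, -2.8]
finger_gap: 14.7
101.0167 G [506.2 -10.1] z 111.9 rot [-179.91   -0.81   89.2 ] units [-0.01  0.12  2.39] turn -0.04 F [-0.1  0.2 -2.8]
```

```bash
python3 -m pendant '[[[0,0.1,0.4,-0.04],[0,0,0.6,0],[0,0,0.6,0],[0,0,0.4,0],[0,0,0.2,0],[0,0,0,0],[0,0,0,0],[0,0,0,0],[0,0,0,0],[0,0,0,0]]]';python3 go.py 508.4 -9.7 50 89.4; python3 look.py scene 235 190 335 290 6 n1.png
```

```text
time: 101.85
tool_pos: [507.2, -8.7, 62.0]
tcp_rot: [-179.8, -0.8, 89.4]
ft_force: [-0.1, -0.4, -3.7]
finger_gap: 14.5
101.85 G [507.4  -9.3] z 62.0 rot [-179.77   -0.82   89.4 ] units [-0.03  0.05  0.6 ] turn 0.0 F [-0.1 -0.4 -3.7]
101.9 [507.43  -8.73  62.17] [-179.8    -0.82   89.4 ] [ 0.6  0.5 -4.6] 14.513921618498886
```

View pics/n1.png

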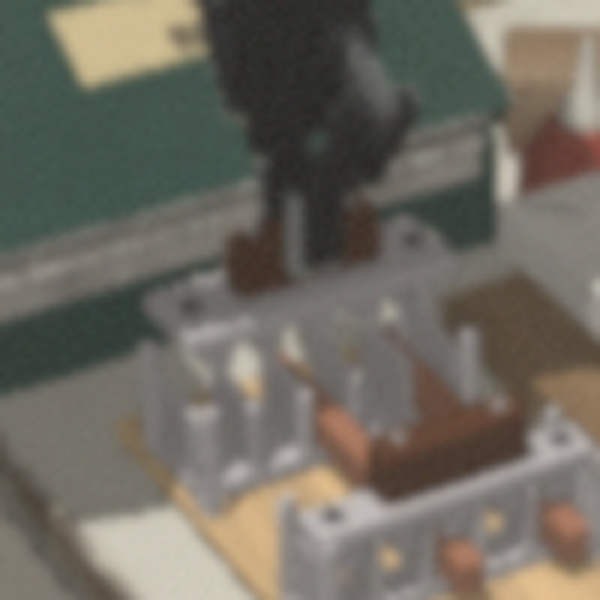

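Aligned over the broad rail; lower in small steps.

```bash
python3 -m pendant '[[[-0.02,0.03,0,0],[0,0,0,0],[0,0,0,0],[0,0,0.3,0],[0,0,0.25,0],[0,0,0,0],[0,0,0,0],[0,0,0,0],[0,0,0,0],[0,0,0,0]]]';python3 go.py 508.4 -9.7 34.1 89.4
```

```text
time: 102.73
tool_pos: [508.8, -9.1, 50.9]
tcp_rot: [-179.9, -0.8, 89.4]
ft_force: [0.3, -0.2, -3.2]
finger_gap: 14.5
102.7333 G [508.9  -9.8] z 50.9 rot [-179.91   -0.81   89.4 ] units [-0.01 -0.02  0.84] turn 0.0 F [ 0.3 -0.2 -3.2]
```

```bash
python3 -m pendant '[[[0,-0.02,0,0],[0,0,0,0],[0,0,0.25,0],[0,0,0,0],[0,0,0,0],[0,0,0.2,0],[0,0,0,0],[0,0,0,0],[0,0,0,0],[0,0,0,0]]]';python3 go.py 508.4 -9.7 34.1 89.4
```

```text
time: 103.57
tool_pos: [508.6, -9.0, 41.1]
tcp_rot: [-179.9, -0.8, 89.4]
ft_force: [-0.6, -0.3, -3.9]
finger_gap: 14.5
103.5667 G [508.6  -9.6] z 41.1 rot [-179.92   -0.81   89.4 ] units [-0.01 -0.01  0.35] turn 0.0 F [-0.6 -0.3 -3.9]
```

```bash
python3 -m pendant '[[[0,0,0.2,0],[0,0,0,0],[0,0,0,0],[0,0,0,0],[0,0,0.13,0],[0,0,0,0],[0,0,0,0],[0,0,0,0],[0,0,0,0],[0,0,0,0]]]';python3 go.py 508.4 -9.7 34.1 89.4; python3 -m pendant '[[[0,0,0.05,0],[0,0,0,0],[0,0,0,0],[0,0,0,0],[0,0,0.03,0],[0,0,0,0],[0,0,0,0],[0,0,0,0],[0,0,0,0],[0,0,0,0]]]';python3 go.py 508.4 -9.7 34.1 89.4
```

```text
time: 104.4
tool_pos: [509.0, -9.0, 34.3]
tcp_rot: [-180.0, -0.8, 89.4]
ft_force: [-0.7, -0.4, -3.7]
finger_gap: 14.4
104.4 G [509.   -9.6] z 34.3 rot [-179.98   -0.8    89.4 ] units [-0.01 -0.03  0.01] turn 0.0 F [-0.7 -0.4 -3.7]
time: 105.23
tool_pos: [509.5, -9.1, 34.2]
tcp_rot: [180.0, -0.8, 89.4]
ft_force: [-1.9, -1.1, -1.0]
finger_gap: 14.1
105.2333 G [509.5  -9.8] z 34.2 rot [179.97  -0.78  89.4 ] units [ 0.   -0.06  0.  ] turn 0.0 F [-1.9 -1.1 -1. ]
```

```bash
python3 -m pendant '[[[0,-0.02,0.04,0],[0,0,0,0],[0,0,0,0],[0,0,0,0],[0,0,0,0],[0,0,0,0],[0,0,0,0],[0,0,0,0],[0,0,0,0],[0,0,0,0]]]';python3 go.py 508.4 -9.7 34.1 89.4; python3 -m pendant '[[[0,0,0,0],[0,0,0,0],[0,0,0,0],[0,0,0,0],[0,0,0,0],[0,0,0,0],[0,0,0,0],[0,0,-0.4,0],[0,0,-0.8,0],[0,0,-1,0]]]' -0.3; python3 -m pendant '[[[0,0,-1,0],[0,0,-1,0],[0,0,-1,0],[0,0,-1,0],[0,0,-1,0],[0,0,-1,0],[0,0,-1,0],[0,0,-0.5,0],[0,0,0,0],[0,0,0,0]]]'; python3 look.py scene 235 190 335 290 6 n2.png
```

```text
time: 106.07
tool_pos: [509.8, -9.2, 34.2]
tcp_rot: [179.9, -0.8, 89.4]
ft_force: [-1.0, -0.3, -0.4]
finger_gap: 14.4
106.0667 G [509.7  -9.8] z 34.2 rot [179.9   -0.77  89.41] units [ 0.01 -0.07  0.  ] turn 0.0 F [-1.  -0.3 -0.4]
time: 106.9
tool_pos: [507.1, -9.4, 76.2]
tcp_rot: [-179.8, -0.8, 89.4]
ft_force: [0.3, 0.5, -0.6]
finger_gap: 29.5
time: 107.73
tool_pos: [508.7, -11.8, 243.8]
tcp_rot: [179.7, -0.7, 89.4]
ft_force: [-0.4, -0.5, -0.4]
finger_gap: 30.2
107.7833 [508.62 -11.84 243.55] [179.69  -0.74  89.41] [-0.3 -0.1  0.5] 29.94023441252527
```

View pics/n2.png

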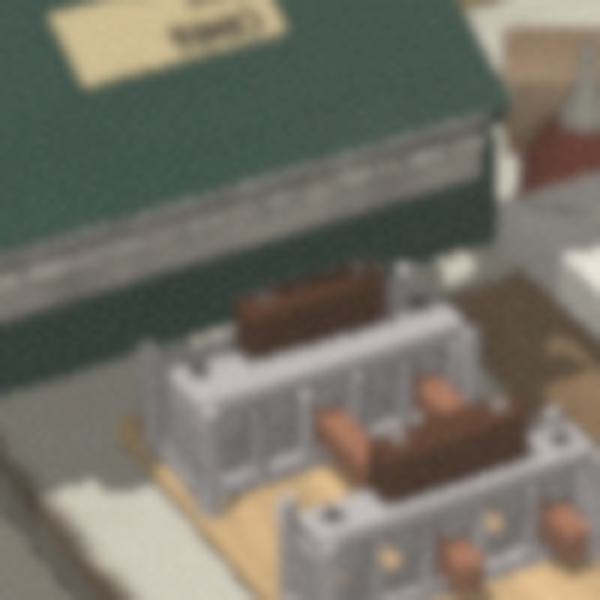

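```bash
python3 -m pendant '[[[0,0,0,0],[0.5,0,0,0],[1,0,0,0],[1,0,0,0],[1,0,0,0],[1,0,0,0],[1,0,0,0],[1,0,0,0],[1,0,0,0],[1,0,0,0]]]'; python3 -m pendant '[[[1,0,0,0],[1,0,0,0],[1,0,0,0],[1,0,0,0],[0.5,0,0,0],[0,0,0,0],[0,0,0,0],[0,0,0,0],[0,0,0,0],[0,0,0,0]]]'; python3 look.py top 300 240 400 315 8 z1.png; python3 look.py scene 180 150 440 400 2.3 z2.png; python3 look.py top 160 80 560 320 2 z3.png
```

```text
time: 108.62
tool_pos: [502.9, 166.5, 230.9]
tcp_rot: [-179.0, -0.7, 89.0]
ft_force: [-0.3, 0.7, 0.6]
finger_gap: 30.1
time: 109.45
tool_pos: [495.8, 265.5, 220.0]
tcp_rot: [-177.9, -0.4, 89.3]
ft_force: [-0.1, -0.6, -0.4]
finger_gap: 29.8
109.5 [495.85 265.33 220.06] [-177.96   -0.36   89.27] [ 1.  -0.2 -0.1] 29.83078989159373
109.55 [495.93 265.49 220.21] [-177.97   -0.37   89.27] [ 0.6 -0.5  0. ] 29.793376611259234
109.6 [495.95 265.69 220.32] [-177.98   -0.39   89.28] [0.3 0.7 0.3] 29.805950298625223
```

View pics/z1.png

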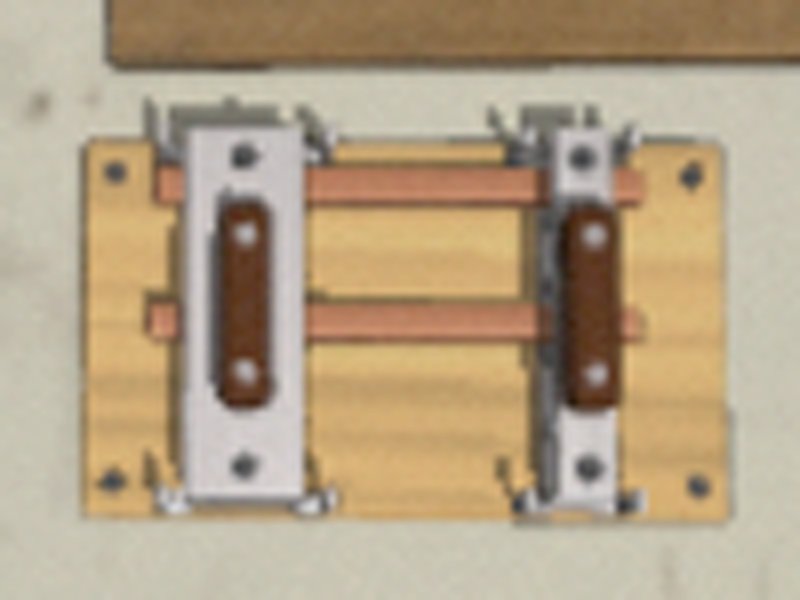

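View pics/z2.png

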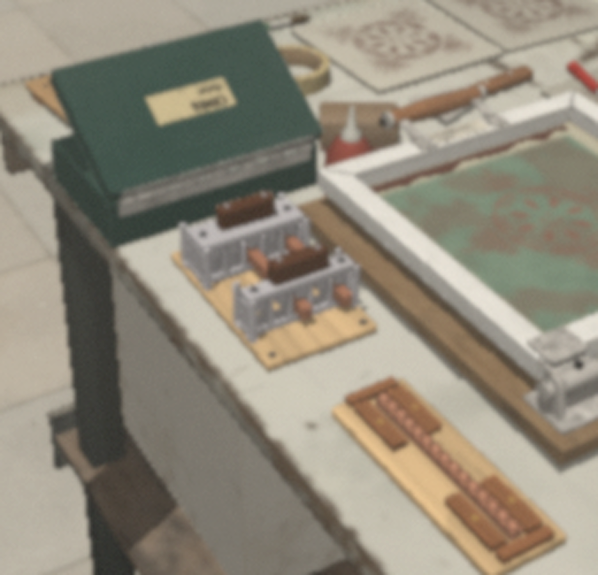

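View pics/z3.png

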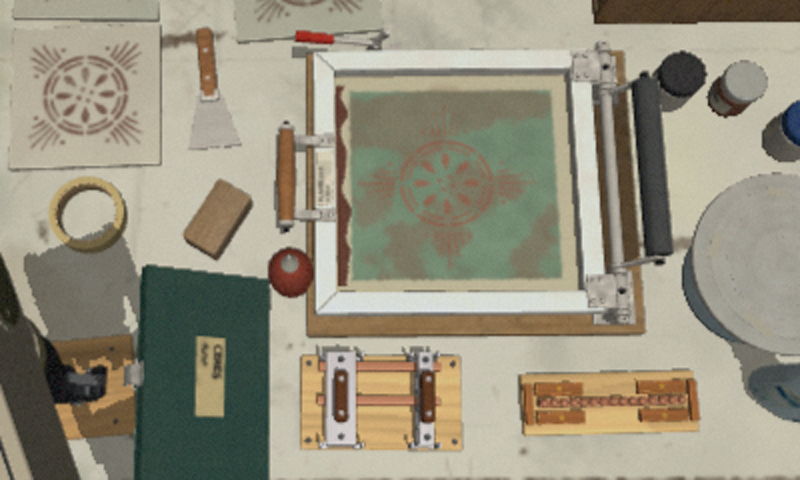

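```bash
python3 -c "
from bench import *
print(hand_in()); print(sense()['time'])"
```

```text
the job is handed in; nothing more can be done
None
the job is handed in; nothing more can be done
```

The job is done and handed in at about 110 s. Both hold-down bars went onto the ware board, the beaded liner is in the printing nest with its beads up, and each bar is back on its own rail.

**Last camera checks:**
- **Bars:** both sit within about 1 mm of their starting pixel positions and look level and fully down between the fins. When I lowered each one, its weight came off the gripper at the seated height, and then I let go.
- **Beaded liner:** it lies in the groove between the fences and the end stops.
- **Left alone:** the plain liners, masking tape and pad block look unmoved.

**What disagreed along the way:**
- **Finger tips:** the reported tool point sat about 27–30 mm below where the cameras showed the finger tips. I set the grip heights from the pictures and the first contact instead.
- **Tool tilt:** the tool drifted to about 7° of tilt while empty. I corrected it with stepped lifts before gripping the liner, which took about 25 s. It was about 2° when I gripped the liner and under 1.5° for the bar placements.

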